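Hang a washed cylinder valve level in the drying box

ROBOT

A 6-joint arm with a two-finger parallel gripper is mounted at the origin on a cart in front of the work surface, level with it; the furniture and walls round the work are solid. World frame = base frame: x ahead of the robot, y to its left, z up, the work surface at z = 0. Lengths are in m, angles in rad, forces in N, time in s.
With the tool pointing down it reaches from about 0.35 to 0.775 m from the base axis. Payload 5.5 kg.
Tool frame: the origin (TCP) lies midway between the tips of the shut fingers; the grasp point (between the pads) lies grasp_offset behind it (grasp_offset is the distance from the TCP to the grasp point, in m); z points along the fingers, y is the line along which they close (so a half turn about z gives the same grasp; the last joint's range is limited). The gripper opens to 85 mm and grips with 20 to 120 N. Pads are 22 mm wide; open, the fingers measure 114 mm over their backs; the gripper's body (76 mm by 85 mm) begins 54 mm behind the grasp point. The pads swing forward as they close: fully open they stand 13 mm farther back than shut.
Start: joints at [1.12, 0.313, 0.046, 1.304, 0, 1.431], TCP at [0.176, 0.547, 0.192] pointing down, gripper open.
Joint ranges: [-2.76, 2.76], [-0.86, 1.69], [-1.03, 1.26], [-2.2, 2.34], [-1.47, 1.5], [-3.14, 3.14]. Speed limits (rad/s): [2.57, 2.57, 3.14, 3.14, 3.14, 3.14].

INTERFACE

Orientations are given as a unit quaternion [w, x, y, z].
In Python, from workcell import * gives the robot as it stands.
- The arm moves only by the tool step_arm, never from a script. Its argument "deltas" is a list of rows, each a list of 7 numbers: the shift along the world's x, y, z in mm, then the turn, a rotation vector about the world's x, y, z in degrees, then the gripper's target within -1 to 1 (fully open at 1, half-way at 0, shut at -1). A call has 1 to 5 rows; each row shifts and turns the commanded pose from where the row before left it; what a row does not reach is not made up. A row lasts 1/10 s, in which the tool goes at most 50 mm and 8.59 degrees, less where a joint would pass 70% of its speed; a pose out of reach is approached as far as the arm can. A call is refused whole if a number of a shift passes 50 or a number of a turn 8.59, either way. A call with a gripper value outside its range is refused whole. The fingers move at their own pace and stop on an object; "newtons" is the grip in N (left out, the last holds). Time passes only in rows, so rows that do not move let the fingers close. It gives the time, the measured TCP pose, the force, the opening and the grip force at its end, in the units of the state.
- get_state(): the state, without advancing time (a new reading comes with each control period).
- read_camera(name): name is "scene" or "top" or "wrist"; returns a dict with "image" (400x640x3 uint8, red, green, blue), "z_map" (400x640 float32, m along the optical axis (not along the pixel's ray), 0 where there is no reading), "K" (3x3 intrinsics, pixels), "world_from_camera" (4x4, takes a point from camera to world coordinates). Camera axes: x right, y down, z forward; pixel columns grow to the right and rows downward; lengths in m; the calibration is good to about 2 mm. A picture is of the moment at which its call begins.
- hand_in(): hands the job in; it is judged then, once.
The state is a dict: "clock": time; "joint_pos": joint angles; "qvel": joint speeds; "tau": joint torques, N m; "tcp_pos": TCP position; "orientation": TCP orientation; "wrist_force": force on the tool from outside, world axes, zero at the start; "ft_torque": the same for the moment, N m; "finger_gap": finger opening in m; "grip_force": force on a finger pad.
Only numpy, scipy, OpenCV 4.12 (cv2) and the standard library are available. Lean on these libraries where they do the work, as an engineer would, in place of code of your own. Each camera call takes 0.05 s, during which the arm holds its last target. There are 200 camera calls.

TASK

Swing the drying box's lid fully open, lift the washed cylinder valve off its drip rack at its balance point and, keeping it level all the way so that the rinse water in its dip tube does not run back into the valve, hang it on the two hooks inside with the handwheel away from you and without it touching the box. Then shut the lid and press the green start button all the way down; leave the other things on the bench alone.

Things in the scene. Friction and masses are not known exactly. Their poses are not given: they have to be found in the camera images.
- valve: Cylinder valve, 200 mm, 0.55 kg, heavy brass end. Origin: balance point, on its axis, amid the square brass body; +x along the axis to the black handwheel, z up. Along x: brass body 32 x 32 mm from -14 to 24 mm; waist 20 mm thick 24 to 39; handwheel 53 mm wide 39 to 69; other way neck 25 mm thick -14 to -34, dip tube 14 mm thick to -131. Outlet hangs 35 mm below the axis at x = 5.
- rack: Wire drip rack fixed on the table that holds the valve level at the start. Origin on the table under the valve's balance point (valve up to 2 mm off along x), x along the valve to its handwheel. Valve axis 75 mm above the table; two wires hold it at x = 31.5 and -80 mm; tray 170 x 68 mm, 12 mm high.
- valve_gland (a point): point on the valve's axis amid the waist between brass body and handwheel (x = 31.5 mm of the valve)
- valve_tube (a point): point on the axis of the dip tube (x = -80 mm of the valve)
- dryer: Grey bench drying box, fixed on the table at the right. Origin on the table under the middle of its tank; x along its length away from the robot, y left, z up. Outside 250 (x) x 168 (y) mm, rim 115 mm high. On its left side at the far end a console 86 x 68 mm, 90 mm high, with the start button. The lid is hinged on the right long side of the rim.
- tank: The box's walls, rim and floor without hooks and lid (frame as dryer). Opening 226 (x) x 144 (y) mm, walls 12 mm thick, inner floor 26 mm above the table.
- hooks: The two wire hooks on the tank's right wall (frame as dryer), wire 6 mm thick. Each has a V across the box, open to the top, 45 degree sides, 40 mm wide; the part is lowered into the V's and lies in them. The hooks stand 111 mm apart, the near one for the tube, the far one for the waist beside the handwheel, where it has 4 mm of play along the axis.
- hook_head (a point): Point where the middle of the valve's waist comes when hung: over the V of the far hook, 95 mm above the table, 20 mm below the rim
- hook_tube (a point): Point where the dip tube's axis comes when hung, over the V of the near hook, 95 mm above the table
- hang_point (a point): Point where the valve's origin (balance point) comes when it is hung level, handwheel away from the robot, valve x along dryer x: dryer x = 31, y = 10, z = 95 mm
- lid_handle (a point): Middle of the lid's black handle: a round bar 10 mm thick, 72 mm long, parallel to the dryer's x, standing 42 mm out from the lid's left side with 37 mm free behind it; 133 mm above the table with the lid shut. It moves with the lid.
- lid_hinge (a point): Point of the hinge line (parallel to the dryer's x) abreast of the handle, 115 mm above the table. The handle swings round it at 211 mm radius; with the lid shut the handle is 210 mm to its left and 18 mm above it.
- lid: The clear lid, a metal frame 30 mm high on the rim. Origin on the hinge line at dryer y = -84, z = 115 mm; its x axis is the hinge line (dryer x), its y points across the shut box to the handle side, its z is up when shut. It swings up and over to the right about +x, from 0 (shut) to 2.1 rad at its stop (fully open, leaning past upright). Stiff hinge: stays where left; about 5 N at the handle.
- start (a joint): Travel of the green start button, m: 0 out, 0.006 fully pressed, straight down; springs back; 5 N when fully down
- start_top (a point): Middle of the green button's top face, 26 mm across, 112 mm above the table when out
- grease_tin: Round white grease tin with a blue label, 57 mm across, 30 mm high; to be left alone
- coupling: Tan plastic coupling standing on end, 33 mm across, 54 mm high; to be left alone
- demand_valve: Black lung demand valve with a yellow button, 73 x 122 x 42 mm; to be left alone

How it is judged:
By the outcome, as a careful person would: the job done as asked, in the order asked, and still so for the second after the job is handed in, with the robot touching nothing.
It also fails if it takes over 72 s, if anything falls off the work surface, if the arm or the gripper's body presses on something with over 40 N, if the wrist force passes 120 N, or if a joint passes its speed limit or range.

## Working session

There is one attempt and no reset: what is moved stays moved. The work goes in short steps, Python scripts to look and compute and a tool call to move; the robot and the scene stay as the last step left them, time stands still between calls to the robot, and variables do not carry over. Pictures are saved under pics/ and viewed, at most 10 in all, crops included, and the job is handed in when it is done.

Besides the shell and the picture viewer there is one more tool, called after "Request:" as name(argument=value, ...) on one line, values as JSON. step_arm: Moves the arm, as the interface text tells. Its arguments: {"type":"object","properties":{"deltas":{"type":"array","items":{"type":"array","items":{"type":"number"}}},"newtons":{"type":"number"}},"required":["deltas"]}

```bash
mkdir -p pics; ls; python3 - <<'E'
from workcell import *
import cv2,numpy as np
s=get_state(); print(s)
for n in("scene","top"):
    r=read_camera(n); cv2.imwrite(f"pics/{n}0.png",r["image"][:,:,::-1]); np.savez(f"{n}0.npz",**r)
    print(n,r["K"].tolist(),r["world_from_camera"].round(3).tolist(),(r["z_map"]>0).mean())
try: print(grasp_offset)
except Exception as e: print(e)
E
```

```text
pics
{'clock': 0.0, 'joint_pos': array([1.12039529e+00, 3.13975004e-01, 4.49939505e-02, 1.30360148e+00,
       2.52929078e-05, 1.43121192e+00]), 'qvel': array([-4.00101066e-04,  5.41073671e-04,  8.01009942e-05,  1.61182471e-03,
       -1.81747176e-04, -4.83562478e-04]), 'tau': array([ 2.39140652e-03, -4.80620706e+01,  2.98535442e+01,  1.91245554e-02,
       -1.77289462e-04,  5.67350156e-06]), 'tcp_pos': array([0.17559659, 0.54693045, 0.1912295 ]), 'orientation': array([-2.71753960e-04,  1.54783455e-01,  9.87948017e-01, -8.50845937e-04]), 'wrist_force': array([-0.10130193,  0.32964393,  0.20623734]), 'ft_torque': array([0.03582523, 0.00034965, 0.01559071]), 'grip_force': 0.0, 'finger_gap': 0.08563137654941712}
scene [[453.41352023540406, 0.0, 314.78709498890925], [0.0, 453.41352023540406, 195.60033026929148], [0.0, 0.0, 1.0]] [[-0.594, -0.484, 0.643, -0.201], [-0.805, 0.37, -0.465, 0.501], [-0.013, -0.793, -0.609, 0.7], [0.0, 0.0, 0.0, 1.0]] 0.98471875
top [[478.1148250870101, 0.0, 319.21536539630426], [0.0, 478.1148250870101, 208.02676894890186], [0.0, 0.0, 1.0]] [[-0.004, -0.982, 0.19, 0.266], [-1.0, 0.009, 0.024, 0.003], [-0.025, -0.19, -0.982, 1.142], [0.0, 0.0, 0.0, 1.0]] 0.99605078125
0.0187
```

View pics/top0.png

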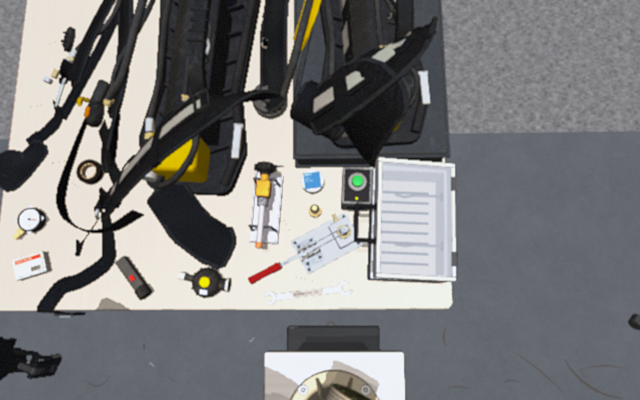

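View pics/scene0.png

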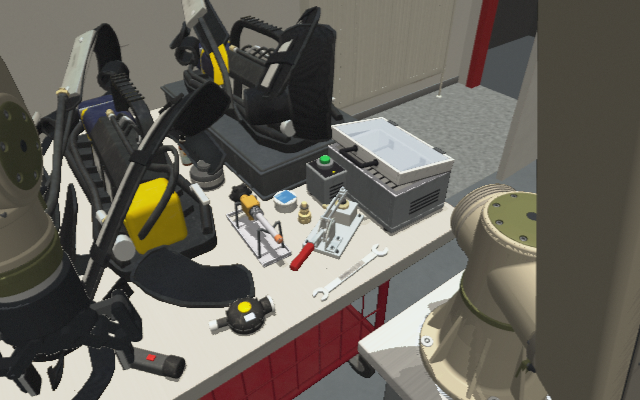

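The top view shows the valve on its rack (axis about col 263, rows 165–245, handwheel at the far end). The green button is at (358,181), the box spans cols 370–455 and rows 160–280, and the lid handle is at about (365,228). A toggle clamp stands in between, at (330,240). The scene view agrees and shows the lid shut.

```bash
cat >h.py <<'E'
import numpy as np,cv2
from workcell import *
def grab(n,save=None):
    r=read_camera(n)
    if save: cv2.imwrite(f"pics/{save}.png",r["image"][:,:,::-1]); np.savez(f"{save}.npz",**r)
    return r
def pts(r):
    z=r["z_map"];K=r["K"];v,u=np.mgrid[:z.shape[0],:z.shape[1]]
    c=np.stack([(u-K[0,2])/K[0,0]*z,(v-K[1,2])/K[1,1]*z,z],-1);T=r["world_from_camera"]
    return c@T[:3,:3].T+T[:3,3]
def ray(r,u,v,h):
    T=r["world_from_camera"];K=r["K"];d=T[:3,:3]@np.array([(u-K[0,2])/K[0,0],(v-K[1,2])/K[1,1],1])
    return T[:3,3]+d*(h-T[2,3])/d[2]
def proj(r,p):
    T=r["world_from_camera"];c=T[:3,:3].T@(np.asarray(p)-T[:3,3]);q=r["K"]@c;return q[:2]/q[2]
def st(p,m):
    q=p[m];return len(q),np.percentile(q,[2,50,98],axis=0).round(4).tolist()
E
python3 - <<'E'
from h import *
for n in("top","scene"):
    r=dict(np.load(f"{n}0.npz"));P=pts(r);hsv=cv2.cvtColor(r["image"],cv2.COLOR_RGB2HSV);H,S,V=[hsv[...,i].astype(int) for i in range(3)]
    x,y,z=P[...,0],P[...,1],P[...,2]; print(n)
    base=(r["z_map"]>0)&(x>.3)&(x<.85)
    g=base&(H>45)&(H<80)&(S>120)&(V>80)&(z>.08)&(z<.14);print("green",st(P,g))
    v=base&(z>.055)&(z<.12)&(y>0.05)&(y<.22)&(x>.38)&(x<.62);print("valve",st(P,v))
    br=v&(S>100)&(H>8)&(H<30);print("brass",st(P,br))
    q=P[br][:,:2];w,e=np.linalg.eigh(np.cov(q.T));print("brass ax",e[:,1])
    h=base&(V<70)&(z>.115)&(z<.15)&(y<0)&(y>-.13)&(x<.62);print("handle",st(P,h))
    if h.sum()>5: print(cv2.minAreaRect(P[h][:,:2].astype(np.float32)*1000))
    l=base&(z>.13)&(z<.16)&(y<-.06)&(V>120)
    n_,lab,ss,_=cv2.connectedComponentsWithStats(l.astype(np.uint8)); k=1+ss[1:,4].argmax(); l=lab==k
    print("lid",st(P,l),cv2.minAreaRect(P[l][:,:2].astype(np.float32)*1000))
    b=(base&(z>.06)&(y<0)&(y>-.3)&(x<.75))
im=cv2.imread("pics/top0.png")[140:300,220:470];im=cv2.resize(im,None,fx=3,fy=3,interpolation=2);cv2.imwrite("pics/c1.png",im)
E
```

```text
top
green (88, [[0.5163, -0.0668, 0.1071], [0.5266, -0.0558, 0.112], [0.5372, -0.0449, 0.1166]])
valve (1379, [[0.385, 0.0532, 0.063], [0.5309, 0.1532, 0.0861], [0.6167, 0.1873, 0.1023]])
brass (325, [[0.3862, 0.1409, 0.0768], [0.5193, 0.1566, 0.0889], [0.552, 0.1718, 0.0943]])
brass ax [-0.99790783  0.0646527 ]
handle (152, [[0.6034, -0.1292, 0.1154], [0.6094, -0.0302, 0.126], [0.6192, -0.0081, 0.1448]])
((525.6559448242188, -100.98291015625), (236.93783569335938, 119.09051513671875), 20.57431983947754)
lid (5580, [[0.3103, -0.2563, 0.1432], [0.4273, -0.2054, 0.1518], [0.5498, -0.1515, 0.1596]]) ((431.1191101074219, -200.0247039794922), (118.9471664428711, 250.5264129638672), 87.89331817626953)
scene
green (70, [[0.5144, -0.0648, 0.1028], [0.5221, -0.0513, 0.1108], [0.5361, -0.0416, 0.1133]])
valve (1491, [[0.3825, 0.0532, 0.0582], [0.5296, 0.1589, 0.0815], [0.6157, 0.1868, 0.1006]])
brass (299, [[0.3819, 0.1457, 0.0661], [0.5088, 0.1664, 0.0874], [0.5501, 0.1761, 0.0923]])
brass ax [-0.99856656  0.05352398]
handle (388, [[0.3196, -0.0903, 0.1165], [0.6019, -0.0511, 0.1311], [0.6193, -0.0031, 0.1494]])
((468.6463317871094, -77.69835662841797), (329.7434387207031, 73.5398941040039), 15.089859962463379)
lid (2007, [[0.3079, -0.253, 0.144], [0.4161, -0.2008, 0.1522], [0.5492, -0.15, 0.1596]]) ((431.52545166015625, -200.29063415527344), (113.16092681884766, 252.0890655517578), 86.64302825927734)
```

View pics/c1.png

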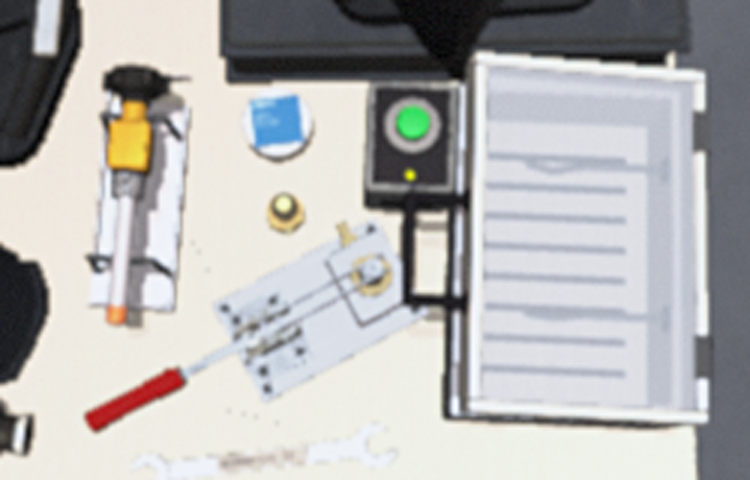

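The crop shows the handle bar at crop col 410, rows 200–300, and the green button at (412,123). The valve runs from the handwheel at (137,80) to the tube tip at (117,315). The lid corners are about (475,55), (705,72), (705,415) and (465,412).

```bash
python3 - <<'E'
from h import *
r=dict(np.load("top0.npz"));f=lambda u,v,h:ray(r,220+u/3,140+v/3,h).round(4)
print("handle",f(409,200,.138),f(409,300,.138))
print("lid",[f(*c,.145).tolist() for c in((475,55),(705,72),(705,415),(465,412))])
print("button",f(412,123,.112))
print("valve wheel",f(137,80,.09),"body",f(130,145,.091),"neck",f(127,182,.087),"tubeend",f(117,315,.082))
P=pts(r);hsv=cv2.cvtColor(r["image"],cv2.COLOR_RGB2HSV)
x,y,z=P[...,0],P[...,1],P[...,2]
# valve: slices along x of highest points
m=(z>.06)&(z<.12)&(y>.12)&(y<.2)&(x>.37)&(x<.6)
for a in np.arange(.37,.59,.012):
    k=m&(x>=a)&(x<a+.012)
    if k.sum()>3:print(round(a+.006,3),k.sum(),P[k][:,1].min().round(4),P[k][:,1].max().round(4),np.percentile(P[k][:,2],90).round(4))
# lid frame top
m=(z>.137)&(z<.165)&(x<.58)&(y<-.08)
for a in np.arange(.31,.56,.03):
    k=m&(x>=a)&(x<a+.01);print(round(a,2),P[k][:,1].min().round(4),P[k][:,1].max().round(4))
# what is tall around
for nm,(x0,x1,y0,y1) in dict(behind=(.56,.9,-.32,.02),clamp=(.3,.5,-.1,.12),behv=(.56,.75,.08,.25),left=(.35,.56,.18,.35)).items():
    k=(x>x0)&(x<x1)&(y>y0)&(y<y1);print(nm,np.percentile(P[k],[50,90,99.5],axis=0)[:,2].round(3),"xmin tall",P[k&(z>.12)][:,0].min().round(3) if (k&(z>.12)).any() else None)
E
```

```text
handle [ 0.4627 -0.0519  0.138 ] [ 0.3911 -0.0505  0.138 ]
lid [[0.5673, -0.1009, 0.145], [0.5527, -0.2647, 0.145], [0.3097, -0.2506, 0.145], [0.3126, -0.0871, 0.145]]
button [ 0.5256 -0.0566  0.112 ]
valve wheel [0.5671 0.1506 0.09  ] body [0.5161 0.1549 0.091 ] neck [0.4884 0.1573 0.087 ] tubeend [0.3884 0.1636 0.082 ]
0.376 4 0.1615 0.1681 0.0822
0.388 36 0.1572 0.1736 0.0837
0.4 34 0.1576 0.1716 0.0832
0.412 33 0.1576 0.1692 0.0832
0.424 61 0.1349 0.1876 0.082
0.436 57 0.1373 0.187 0.0834
0.448 34 0.1544 0.1684 0.0836
0.46 34 0.154 0.1656 0.0843
0.472 33 0.1515 0.166 0.0839
0.484 63 0.1469 0.1711 0.0883
0.496 76 0.1418 0.1729 0.0906
0.508 75 0.1413 0.1719 0.0925
0.52 83 0.14 0.1726 0.0932
0.532 64 0.1275 0.1705 0.0918
0.544 83 0.1275 0.1814 0.0856
0.556 96 0.128 0.173 0.0953
0.568 123 0.1258 0.1801 0.099
0.58 25 0.1343 0.1765 0.099
0.31 -0.2511 -0.0827
0.34 -0.2568 -0.0837
0.37 -0.2546 -0.0862
0.4 -0.257 -0.0873
0.43 -0.2582 -0.0883
0.46 -0.2602 -0.081
0.49 -0.2631 -0.0916
0.52 -0.2646 -0.0927
0.55 -0.2626 -0.092
behind [0.228 0.381 0.405] xmin tall 0.56
clamp [0.009 0.16  0.172] xmin tall 0.311
behv [0.032 0.32  0.336] xmin tall 0.561
left [0.012 0.177 0.308] xmin tall 0.505
```

```bash
python3 - <<'E'
from h import *
for n in("top","scene"):
    r=dict(np.load(n+"0.npz"));P=pts(r);x,y,z=P[...,0],P[...,1],P[...,2]
    for a in (.34,.38,.42,.46,.5):
        row=[]
        for b in np.arange(-.07,.25,.02):
            k=(x>=a)&(x<a+.04)&(y>=b)&(y<b+.02)&(r["z_map"]>0);row.append(round(float(np.percentile(z[k],99))*1000) if k.sum()>2 else None)
        print(n,a,row)
E
```

```text
top 0.34 [5, 13, 16, 16, 31, 84, 83, 66, 67, 74, 75, 5, 4, 5, 5, 15]
top 0.38 [173, 172, 95, 89, 89, 87, 85, 44, 16, 7, 15, 85, 82, 12, 6, 16]
top 0.42 [172, 172, 100, 51, 17, 16, 15, 5, 4, 15, 83, 85, 83, 15, 5, 17]
top 0.46 [170, 167, 94, 37, 22, 57, 38, 5, 4, 14, 88, 91, 80, 14, 4, 5]
top 0.5 [117, 113, 93, 4, 32, 33, 33, 25, 6, 67, 94, 95, 90, 14, 4, 49]
scene 0.34 [2, 11, 13, 14, 20, 86, 84, 63, 66, 72, 73, 2, 2, 2, 3, 13]
scene 0.38 [170, 171, 97, 87, 87, 86, 85, 68, 19, 3, 14, 84, 82, 13, 3, 14]
scene 0.42 [169, 172, 100, 82, 25, 14, 13, 3, 2, 2, 82, 83, 82, 77, 2, 14]
scene 0.46 [94, 168, 92, 35, 3, 54, 46, 3, 3, 2, 90, 90, 86, 13, 2, 3]
scene 0.5 [113, 113, 92, 2, 29, 32, 31, 29, 3, 2, 91, 93, 91, 13, 2, 46]
```

Request:
step_arm(deltas=[[30,-40,10,0,0,3,-0.3],[30,-40,10,0,0,3,-0.3],[30,-40,10,0,0,3,-0.3],[30,-40,10,0,0,3,-0.3],[30,-40,10,0,0,3,-0.3]], newtons=20)

```text
clock: 0.6
tcp_pos: [0.3234, 0.3497, 0.2412]
orientation: [-0.0, 0.023, 1.0, -0.0]
wrist_force: [1.3, 0.2, -0.0]
finger_gap: 0.0296
grip_force: 0.0
```

```bash
python3 - <<'E'
from h import *
for n in("top","scene"):
    r=dict(np.load(n+"0.npz"));P=pts(r);x,y,z=P[...,0],P[...,1],P[...,2]
    V=r["image"].max(2)
    k=(z>.145)&(z<.185)&(x>.36)&(x<.48)&(y>-.075)&(y<-.02)&(V<90);print(n,"handle",st(P,k))
    for a in np.arange(.37,.48,.01):
        q=k&(x>=a)&(x<a+.01)
        if q.sum()>1:print(round(a,2),q.sum(),P[q][:,1].min().round(4),P[q][:,1].max().round(4),P[q][:,2].max().round(4))
    k=(z>.12)&(z<.2)&(x>.36)&(x<.5)&(y<-.08)&(y>-.28)&(V>120)
    for b in np.arange(-.27,-.08,.02):
        q=k&(y>=b)&(y<b+.02)
        if q.sum()>3:print("lid y",round(b+.01,3),np.percentile(P[q][:,2],[10,50,95]).round(4))
E
```

```text
top handle (219, [[0.385, -0.0746, 0.1632], [0.4309, -0.051, 0.1688], [0.4627, -0.0447, 0.1726]])
0.38 46 -0.0749 -0.044 0.1732
0.39 11 -0.0523 -0.0461 0.1742
0.4 14 -0.0506 -0.0464 0.1733
0.41 17 -0.0508 -0.0446 0.1716
0.42 18 -0.051 -0.0447 0.1716
0.43 20 -0.0511 -0.0449 0.1729
0.44 18 -0.0536 -0.0471 0.1727
0.45 50 -0.0747 -0.0454 0.1723
0.46 25 -0.0747 -0.0475 0.171
lid y -0.26 [0.1428 0.1453 0.1484]
lid y -0.24 [0.1439 0.1466 0.1495]
lid y -0.22 [0.1471 0.1496 0.1528]
lid y -0.2 [0.1502 0.1525 0.1558]
lid y -0.18 [0.1532 0.1557 0.1589]
lid y -0.16 [0.1563 0.159  0.1622]
lid y -0.14 [0.1595 0.1621 0.1655]
lid y -0.12 [0.1628 0.1653 0.1685]
lid y -0.1 [0.1651 0.1685 0.172 ]
lid y -0.08 [0.1279 0.1631 0.1672]
scene handle (209, [[0.382, -0.0741, 0.1605], [0.4144, -0.0472, 0.1675], [0.4606, -0.0405, 0.1714]])
0.38 64 -0.0748 -0.0387 0.1716
0.39 16 -0.0515 -0.0397 0.1713
0.4 17 -0.0469 -0.0397 0.171
0.41 16 -0.0491 -0.0406 0.1713
0.42 17 -0.05 -0.041 0.1727
0.43 12 -0.048 -0.0418 0.1714
0.44 17 -0.0512 -0.0417 0.172
0.45 43 -0.075 -0.0427 0.1713
0.46 7 -0.071 -0.0452 0.1702
lid y -0.26 [0.1439 0.1448 0.1462]
lid y -0.24 [0.1443 0.1461 0.1481]
lid y -0.22 [0.1476 0.1491 0.1513]
lid y -0.2 [0.1506 0.1522 0.1541]
lid y -0.18 [0.1536 0.1554 0.1575]
lid y -0.16 [0.1571 0.1584 0.1604]
lid y -0.14 [0.1599 0.1616 0.1637]
lid y -0.12 [0.1631 0.1647 0.1666]
lid y -0.1 [0.1609 0.1674 0.1707]
lid y -0.08 [0.1481 0.1592 0.1703]
```

Request:
step_arm(deltas=[[25,-40,0,0,0,0,-0.3],[10,-45,0,0,0,0,-0.3],[10,-45,0,0,0,0,-0.3],[10,-45,0,0,0,0,-0.3],[10,-45,0,0,0,0,-0.3]])

```text
clock: 1.1
tcp_pos: [0.3878, 0.1296, 0.2409]
orientation: [-0.0, 0.024, 1.0, 0.0]
wrist_force: [0.0, 0.9, -0.3]
finger_gap: 0.03
grip_force: 0.0
```

Request:
step_arm(deltas=[[10,-45,0,0,0,0,-0.3],[10,-45,0,0,0,0,-0.3],[10,-45,10,0,0,0,-0.3],[8,-40,10,0,0,0,-0.3],[0,0,0,0,0,0,-0.3]])

```text
clock: 1.6
tcp_pos: [0.4274, -0.048, 0.2617]
orientation: [0.001, 0.028, 1.0, -0.001]
wrist_force: [0.1, 0.1, -0.0]
finger_gap: 0.0294
grip_force: 0.0
```

```bash
python3 - <<'E'
from h import *
r=grab("wrist","w1");print(r["world_from_camera"].round(3).tolist(),get_state()["tcp_pos"])
E
```

```text
[[0.055, 0.958, 0.28, 0.355], [0.998, -0.053, -0.017, -0.044], [-0.001, 0.281, -0.96, 0.444], [0.0, 0.0, 0.0, 1.0]] [ 0.42641076 -0.04586964  0.26111577]
```

View pics/w1.png

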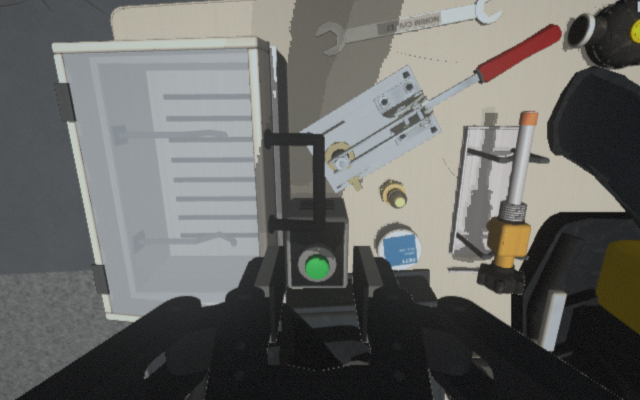

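The wrist view shows the lid slightly ajar, about 0.157 rad (its depth slope agrees), so the handle's real height is about 0.166 m. The bar is at col 320, rows 138–225, and the green button is at (317,266).

```bash
python3 - <<'E'
from h import *
r=dict(np.load("w1.npz"));P=pts(r);V=r["image"].max(2);z=P[...,2]
k=np.zeros(z.shape,bool);k[145:215,310:332]=1;k&=(z>.15)&(z<.185)&(V<110)
print(st(P,k));q=P[k];print(np.polyfit(q[:,0],q[:,1],1))
for v in(138,230):print(ray(r,320,v,.17))
hsv=cv2.cvtColor(r["image"],cv2.COLOR_RGB2HSV);g=(hsv[...,0]>45)&(hsv[...,0]<80)&(hsv[...,1]>120)&(z>.09)
print("green",st(P,g))
E
```

```text
(840, [[0.3912, -0.0528, 0.1672], [0.4177, -0.0475, 0.1701], [0.4457, -0.0424, 0.1719]])
[-0.05347775 -0.02517195]
[ 0.38521863 -0.04455596  0.17      ]
[ 0.46047086 -0.04861822  0.17      ]
green (414, [[0.5133, -0.0662, 0.1095], [0.5236, -0.0554, 0.1125], [0.5353, -0.044, 0.1142]])
```

Request:
step_arm(deltas=[[-3,-2,-28,0,0,0,-0.3],[0,0,-28,0,0,0,-0.3],[0,0,-28,0,0,0,-0.3],[0,0,-28,0,0,0,-0.3],[0,0,0,0,0,0,-0.3]], newtons=20)

```text
clock: 2.15
tcp_pos: [0.4193, -0.0434, 0.1456]
orientation: [-0.004, 0.024, 1.0, 0.001]
wrist_force: [-0.1, 0.5, -0.4]
finger_gap: 0.0297
grip_force: 0.0
```

Request:
step_arm(deltas=[[0,0,0,0,0,0,-1],[0,0,0,0,0,0,-1],[0,0,0,0,0,0,-1],[0,0,0,0,0,0,-1]], newtons=20)

```text
clock: 2.55
tcp_pos: [0.4238, -0.0458, 0.1503]
orientation: [0.001, 0.024, 1.0, -0.0]
wrist_force: [0.3, -0.6, -0.0]
finger_gap: 0.0001
grip_force: 0.0
```

```bash
python3 - <<'E'
from h import *
r=grab("wrist","w2");s=grab("scene","s2")
a=cv2.imread("pics/w2.png");b=cv2.imread("pics/s2.png")[90:260,240:480]
b=cv2.resize(b,(480,340));a=cv2.resize(a[80:320,180:460],(320,274));c=np.zeros((340,800,3),np.uint8);c[:274,:320]=a;c[:,320:]=b;cv2.imwrite("pics/c2.png",c)
print(get_state()["tcp_pos"],get_state()["finger_gap"])
E
```

```text
[ 0.42343032 -0.04577253  0.14981067] 0.00011059611500548312
```

View pics/c2.png

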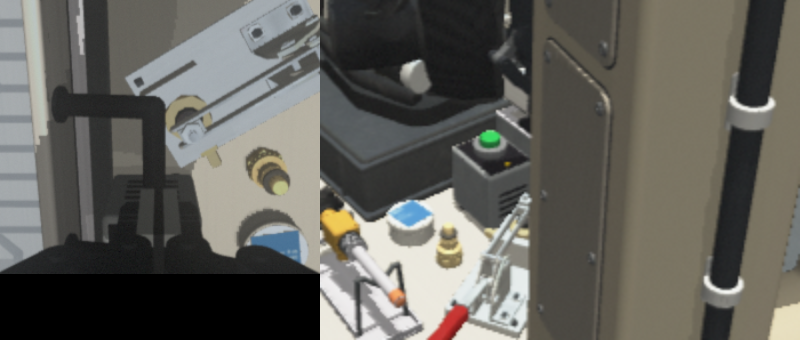

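The wrist crop shows the bar running up to the fingers, while the gap reads 0. I'll measure the bar's height in this view.

```bash
python3 - <<'E'
from h import *
r=dict(np.load("w2.npz"));P=pts(r);V=r["image"].max(2);z=P[...,2]
# crop px -> full: u=180+cx*280/320, v=80+cy*240/274
for cx,cy in((100,105),(152,120),(152,150),(152,175),(145,200),(172,200),(159,220),(152,195)):
    u,v=int(180+cx*.875),int(80+cy*.876);print((cx,cy),P[v,u].round(4),r["z_map"][v,u].round(4))
b=(slice(175,232),slice(305,322));q=P[b].reshape(-1,3);q=q[(q[:,2]>.12)]
print(np.percentile(q,[5,50,95],axis=0).round(4))
E
```

```text
(100, 105) [ 0.384  -0.0684  0.1664] 0.169
(152, 120) [ 0.3906 -0.0467  0.1718] 0.1653
(152, 150) [ 0.4037 -0.0474  0.1709] 0.17
(152, 175) [ 0.4154 -0.048   0.17  ] 0.1741
(145, 200) [ 0.4111 -0.05    0.204 ] 0.1403
(172, 200) [ 0.4115 -0.0405  0.2041] 0.1402
(159, 220) [ 0.4113 -0.0449  0.2183] 0.1266
(152, 195) [ 0.4111 -0.0473  0.1996] 0.1445
[[ 0.3873 -0.051   0.1684]
 [ 0.3998 -0.0471  0.1703]
 [ 0.4129 -0.0434  0.1716]]
```

Request:
step_arm(deltas=[[0,-2,8,0,0,0,-1],[0,-3,8,0,0,0,-1],[0,0,0,0,0,0,-1]])

```text
clock: 2.95
tcp_pos: [0.424, -0.0514, 0.1667]
orientation: [0.001, 0.025, 1.0, -0.0]
wrist_force: [0.4, -0.1, -0.7]
finger_gap: 0.0003
grip_force: 0.0
```

```bash
python3 - <<'E'
from h import *
r=grab("wrist","w3");P=pts(r);s=get_state();print(s["tcp_pos"],s["wrist_force"],s["ft_torque"],s["finger_gap"])
b=(slice(165,232),slice(300,326));q=P[b].reshape(-1,3);q=q[(q[:,2]>.14)];print(np.percentile(q,[5,50,95],axis=0).round(4))
a=cv2.imread("pics/w3.png")[80:320,180:460];cv2.imwrite("pics/c3.png",cv2.resize(a,None,fx=2,fy=2))
E
```

```text
[ 0.42374674 -0.05114907  0.16612255] [ 0.13607172 -0.63455704 -0.30518313] [-0.03594977  0.00067604 -0.02211353] -0.00011001527950355926
[[ 0.3854 -0.0573  0.167 ]
 [ 0.3978 -0.0498  0.1699]
 [ 0.4191 -0.0468  0.1716]]
```

View pics/c3.png

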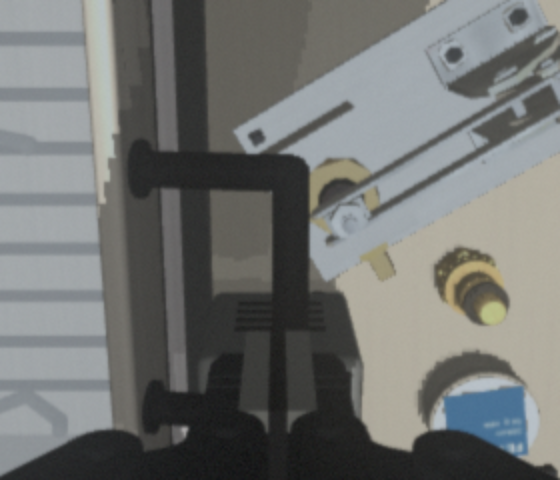

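The picture shows the closed fingers ending at about crop row 330, above the bar, which has not moved. I'll measure where the tips actually are compared with the reported TCP.

```bash
python3 - <<'E'
from h import *
for n in("w1","w3"):
    r=dict(np.load(n+".npz"));P=pts(r);print(n,r["K"].round(1).tolist())
    for u in ((268,282,362,375) if n=="w1" else (304,312,318,325,331,336)):
        print(u,[(v,*P[v,u].round(3).tolist()) for v in range(225,305,8)])
print(get_state()["joint_pos"].round(4).tolist())
E
```

```text
w1 [[354.0, 0.0, 318.4], [0.0, 354.0, 200.2], [0.0, 0.0, 1.0]]
268 [(225, 0.455, -0.092, 0.168), (233, 0.462, -0.092, 0.167), (241, 0.469, -0.093, 0.168), (249, 0.414, -0.068, 0.31), (257, 0.414, -0.067, 0.317), (265, 0.414, -0.066, 0.325), (273, 0.415, -0.066, 0.328), (281, 0.414, -0.064, 0.336), (289, 0.415, -0.064, 0.34), (297, 0.418, -0.064, 0.34)]
282 [(225, 0.456, -0.08, 0.167), (233, 0.482, -0.087, 0.116), (241, 0.491, -0.088, 0.115), (249, 0.414, -0.062, 0.31), (257, 0.417, -0.062, 0.311), (265, 0.42, -0.062, 0.313), (273, 0.423, -0.063, 0.314), (281, 0.426, -0.063, 0.314), (289, 0.429, -0.063, 0.315), (297, 0.432, -0.063, 0.316)]
362 [(225, 0.522, 0.005, 0.001), (233, 0.534, 0.004, -0.0), (241, 0.545, 0.004, 0.001), (249, 0.416, -0.029, 0.309), (257, 0.416, -0.03, 0.317), (265, 0.416, -0.031, 0.324), (273, 0.416, -0.032, 0.329), (281, 0.417, -0.032, 0.335), (289, 0.419, -0.033, 0.336), (297, 0.422, -0.033, 0.336)]
375 [(225, 0.523, 0.022, 0.001), (233, 0.535, 0.022, -0.001), (241, 0.546, 0.022, 0.0), (249, 0.557, 0.021, 0.002), (257, 0.42, -0.024, 0.308), (265, 0.416, -0.026
[... 1299 characters left out ...]
1), (289, 0.413, -0.049, 0.244), (297, 0.411, -0.049, 0.252)]
331 [(225, 0.418, -0.044, 0.169), (233, 0.423, -0.044, 0.168), (241, 0.427, -0.045, 0.17), (249, 0.411, -0.046, 0.216), (257, 0.412, -0.046, 0.223), (265, 0.412, -0.046, 0.229), (273, 0.412, -0.046, 0.235), (281, 0.412, -0.046, 0.241), (289, 0.411, -0.047, 0.248), (297, 0.41, -0.047, 0.254)]
336 [(225, 0.481, -0.036, 0.002), (233, 0.478, -0.037, 0.032), (241, 0.478, -0.038, 0.052), (249, 0.477, -0.039, 0.07), (257, 0.416, -0.044, 0.214), (265, 0.412, -0.044, 0.229), (273, 0.411, -0.044, 0.236), (281, 0.411, -0.045, 0.242), (289, 0.411, -0.045, 0.248), (297, 0.412, -0.045, 0.251)]
[-0.3088, 0.0361, -0.3566, 1.1761, 0.0001, -0.2592]
```

The real fingertips sit about 46 mm above the reported TCP: tip at z≈0.212 with TCP at 0.166 in both wrist views, while x and y agree. That explains the empty grasp, so I'll apply this offset from here on.

Request:
step_arm(deltas=[[0,4,0,0,0,0,-0.3],[0,0,0,0,0,0,-0.3],[0,0,-20,0,0,0,-0.3],[0,0,-20,0,0,0,-0.3],[0,0,0,0,0,0,-0.3]])

```text
clock: 3.5
tcp_pos: [0.4207, -0.0458, 0.1228]
orientation: [-0.002, 0.024, 1.0, 0.001]
wrist_force: [0.2, 0.6, -0.1]
finger_gap: 0.0302
grip_force: 0.0
```

Request:
step_arm(deltas=[[0,0,-12,0,0,0,-0.3],[0,0,-10,0,0,0,-0.3],[0,0,0,0,0,0,-0.3],[0,0,0,0,0,0,-0.3]])

```text
clock: 3.9
tcp_pos: [0.423, -0.0466, 0.1034]
orientation: [-0.0, 0.024, 1.0, 0.0]
wrist_force: [-0.7, 0.5, -0.2]
finger_gap: 0.0298
grip_force: 0.0
```

Request:
step_arm(deltas=[[0,0,0,0,0,0,-1],[0,0,0,0,0,0,-1],[0,0,0,0,0,0,-1],[0,0,0,0,0,0,-1]])

```text
clock: 4.3
tcp_pos: [0.4234, -0.0478, 0.1037]
orientation: [0.0, 0.025, 1.0, -0.001]
wrist_force: [0.5, -5.6, 0.8]
finger_gap: 0.0093
grip_force: 20.6
```

```bash
python3 - <<'E'
from h import *
r=dict(np.load("w3.npz"));P=pts(r)
print([(v,P[v,312].round(4).tolist()) for v in range(241,250)])
s=get_state();print(s["tcp_pos"],s["wrist_force"],s["finger_gap"],s["grip_force"])
E
```

```text
[(241, [0.4758, -0.0597, 0.0537]), (242, [0.4763, -0.0597, 0.0547]), (243, [0.4756, -0.0596, 0.0587]), (244, [0.4758, -0.0596, 0.0604]), (245, [0.4116, -0.0534, 0.2102]), (246, [0.4116, -0.0534, 0.2113]), (247, [0.4115, -0.0534, 0.2125]), (248, [0.4112, -0.0533, 0.2141]), (249, [0.4113, -0.0533, 0.2151])]
[ 0.42337566 -0.04783583  0.10367523] [ 0.51170876 -5.55137756  0.79739567] 0.009320170703640152 20.616214871406555
```

```bash
python3 - <<'E'
from h import *
R=.211;a0=.2425;n=16
t=np.linspace(a0,.0855+2.11,n+1);y=R*np.cos(t)*1000;z=R*np.sin(t)*1000
dy=np.diff(y);dz=np.diff(z)
print([[round(.047*a,1),round(a,1),round(b,1)] for a,b in zip(dy,dz)])
E
```

```text
[[np.float64(-0.4), np.float64(-7.7), np.float64(24.6)], [np.float64(-0.5), np.float64(-10.6), np.float64(23.4)], [np.float64(-0.6), np.float64(-13.4), np.float64(22.0)], [np.float64(-0.8), np.float64(-16.0), np.float64(20.2)], [np.float64(-0.9), np.float64(-18.3), np.float64(18.1)], [np.float64(-1.0), np.float64(-20.4), np.float64(15.7)], [np.float64(-1.0), np.float64(-22.1), np.float64(13.1)], [np.float64(-1.1), np.float64(-23.6), np.float64(10.3)], [np.float64(-1.2), np.float64(-24.7), np.float64(7.4)], [np.float64(-1.2), np.float64(-25.4), np.float64(4.3)], [np.float64(-1.2), np.float64(-25.7), np.float64(1.2)], [np.float64(-1.2), np.float64(-25.7), np.float64(-1.9)], [np.float64(-1.2), np.float64(-25.2), np.float64(-5.1)], [np.float64(-1.1), np.float64(-24.4), np.float64(-8.1)], [np.float64(-1.1), np.float64(-23.3), np.float64(-11.0)], [np.float64(-1.0), np.float64(-21.8), np.float64(-13.8)]]
```

Request:
step_arm(deltas=[[-0.4,-7.7,24.6,0,0,0,-1],[-0.5,-10.6,23.4,0,0,0,-1],[-0.6,-13.4,22,0,0,0,-1],[-0.8,-16,20.2,0,0,0,-1],[0,0,0,0,0,0,-1]], newtons=20)

```text
clock: 4.8
tcp_pos: [0.4209, -0.0947, 0.1957]
orientation: [0.001, 0.025, 1.0, 0.0]
wrist_force: [-1.9, 5.6, 5.4]
finger_gap: 0.0093
grip_force: 20.7
```

Request:
step_arm(deltas=[[-0.9,-18.3,18.1,0,0,0,-1],[-1,-20.4,15.7,0,0,0,-1],[-1,-22.1,13.1,0,0,0,-1],[-1.1,-23.6,10.3,0,0,0,-1],[0,0,0,0,0,0,-1]])

```text
clock: 5.3
tcp_pos: [0.4168, -0.1798, 0.2533]
orientation: [0.001, 0.025, 1.0, -0.0]
wrist_force: [-4.8, 3.3, 15.6]
finger_gap: 0.0091
grip_force: 21.9
```

Request:
step_arm(deltas=[[-1.2,-24.7,7.4,0,0,0,-1],[-1.2,-25.4,4.3,0,0,0,-1],[-1.2,-25.7,1.2,0,0,0,-1],[-1.2,-25.7,-1.9,0,0,0,-1],[0,0,0,0,0,0,-1]])

```text
clock: 5.8
tcp_pos: [0.4116, -0.2835, 0.2622]
orientation: [0.0, 0.026, 1.0, -0.002]
wrist_force: [-3.4, -3.9, 5.4]
finger_gap: 0.0092
grip_force: 21.8
```

Request:
step_arm(deltas=[[-1.2,-25.2,-5.1,0,0,0,-1],[-1.1,-24.4,-8.1,0,0,0,-1],[-1.1,-23.3,-11,0,0,0,-1],[-1,-21.8,-13.8,0,0,0,-1],[0,0,0,0,0,0,-1]])

```text
clock: 6.3
tcp_pos: [0.4073, -0.3733, 0.2213]
orientation: [-0.0, 0.025, 1.0, 0.004]
wrist_force: [1.0, 4.4, -3.3]
finger_gap: 0.0091
grip_force: 25.4
```

Request:
step_arm(deltas=[[0,-5,-4,0,0,0,-1],[0,0,0,0,0,0,-1]])

```text
clock: 6.5
tcp_pos: [0.4075, -0.3732, 0.2207]
orientation: [0.001, 0.023, 1.0, 0.006]
wrist_force: [-3.1, 22.0, 18.0]
finger_gap: 0.0085
grip_force: 27.6
```

Request:
step_arm(deltas=[[0,5,4,0,0,0,-1],[0,0,0,0,0,0,-0.3],[0,0,0,0,0,0,-0.3],[0,2,20,0,0,0,-0.3],[0,4,30,0,0,0,-0.3]])

```text
clock: 7.0
tcp_pos: [0.4069, -0.3691, 0.2719]
orientation: [-0.001, 0.025, 1.0, 0.001]
wrist_force: [-0.7, -0.5, 0.8]
finger_gap: 0.0298
grip_force: 0.0
```

Request:
step_arm(deltas=[[0,10,30,0,0,0,0],[8,35,20,0,0,0,0],[8,45,0,0,0,0,0],[8,45,0,0,0,0,0],[8,45,0,0,0,0,0.2]])

```text
clock: 7.5
tcp_pos: [0.4402, -0.1885, 0.3236]
orientation: [0.001, 0.025, 1.0, -0.0]
wrist_force: [0.3, 0.4, 0.4]
finger_gap: 0.0511
grip_force: 0.0
```

Request:
step_arm(deltas=[[8,45,-10,0,0,0,0.2],[10,45,-10,0,0,0,0.2],[10,45,-10,0,0,0,0.2],[10,45,-15,0,0,-1,0.2],[10,45,-15,0,0,0,0.2]])

```text
clock: 8.0
tcp_pos: [0.4887, 0.0374, 0.2633]
orientation: [0.001, 0.034, 0.999, -0.0]
wrist_force: [0.9, 0.6, 0.3]
finger_gap: 0.0514
grip_force: 0.0
```

Request:
step_arm(deltas=[[10,45,-15,0,0,0,0.2],[10,40,-15,0,0,0,0.2],[10,35,0,0,0,0,0.2],[0,0,0,0,0,0,0.2],[0,0,0,0,0,0,0.2]])

```text
clock: 8.5
tcp_pos: [0.518, 0.1565, 0.233]
orientation: [-0.0, 0.032, 0.999, -0.0]
wrist_force: [0.6, -0.9, 1.2]
finger_gap: 0.051
grip_force: 0.0
```

```bash
python3 - <<'E'
from h import *
s=get_state();print(s["tcp_pos"],s["orientation"],s["wrist_force"],s["finger_gap"])
grab("wrist","w4");grab("top","t4")
a=cv2.imread("pics/w4.png")[60:390,130:510];b=cv2.imread("pics/t4.png")[130:300,340:500]
a=cv2.resize(a,(415,360));b=cv2.resize(b,(384,408),interpolation=2);c=np.zeros((410,800,3),np.uint8);c[:360,:415]=a;c[:408,416:]=b;cv2.imwrite("pics/c4.png",c)
E
```

```text
[0.51796905 0.15645265 0.23303692] [-2.61609316e-05  3.24448186e-02  9.99473504e-01 -2.18534057e-04] [ 0.57559454 -0.93554363  1.22130594] 0.05099589716906152
```

View pics/c4.png

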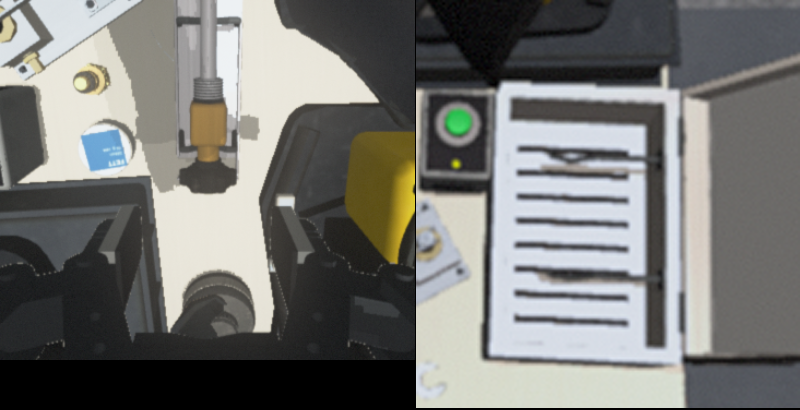

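Left panel: the valve lies on its rack with the body at crop rows 103–145, the handwheel at about row 177 and the axis at col 207. Right panel: the lid is fully open, the rim is clear, and the hooks are at (572,155) and (575,275).

```bash
python3 - <<'E'
from h import *
r=dict(np.load("w4.npz"));P=pts(r);x,y,z=P[...,0],P[...,1],P[...,2];hsv=cv2.cvtColor(r["image"],cv2.COLOR_RGB2HSV)
m=(z>.055)&(z<.115)&(y>.1)&(y<.21)&(x>.4)&(x<.6)
for a in np.arange(.40,.60,.01):
    k=m&(x>=a)&(x<a+.01)
    if k.sum()>3:
        q=P[k];t=q[q[:,2]>np.percentile(q[:,2],70)];print(round(a+.005,3),k.sum(),q[:,1].min().round(4),q[:,1].max().round(4),np.percentile(q[:,2],[50,98]).round(4))
br=m&(hsv[...,1]>110)&(hsv[...,0]>8)&(hsv[...,0]<30)&(z>.08);q=P[br];print("brass",st(P,br))
top=br&(z>.088);q=P[top].astype(np.float32);print("top face",len(q),cv2.minAreaRect(q[:,:2]*1000),q[:,2].mean())
r=dict(np.load("t4.npz"));P=pts(r);x,y,z=P[...,0],P[...,1],P[...,2]
rim=(z>.107)&(z<.123)&(x>.29)&(x<.58)&(y<-.07)&(y>-.27)&(r["image"].min(2)>150)
n,lab,ss,_=cv2.connectedComponentsWithStats(rim.astype(np.uint8));k=lab==1+ss[1:,4].argmax()
print("rim",k.sum(),P[k].mean(0).round(4),cv2.minAreaRect(P[k][:,:2].astype(np.float32)*1000))
for a in np.arange(.33,.55,.03):
    q=P[k&(x>=a)&(x<a+.01)][:,1];q=np.sort(q)
    g=np.diff(q).argmax();print("x",round(a,2),q[0].round(4),q[g].round(4),q[g+1].round(4),q[-1].round(4))
for b in np.arange(-.24,-.09,.03):
    q=np.sort(P[k&(y>=b)&(y<b+.01)][:,0]);g=np.diff(q).argmax();print("y",round(b,2),q[0].round(4),q[g].round(4),q[g+1].round(4),q[-1].round(4))
hsv=cv2.cvtColor(r["image"],cv2.COLOR_RGB2HSV);g=(hsv[...,0]>45)&(hsv[...,0]<80)&(hsv[...,1]>120)&(z>.09)&(z<.13)
print("green",st(P,g))
E
```

```text
0.405 195 0.1586 0.1725 [0.0812 0.0835]
0.415 191 0.158 0.1719 [0.0814 0.0833]
0.425 344 0.1375 0.1896 [0.0811 0.0836]
0.435 349 0.137 0.1923 [0.0807 0.0835]
0.445 180 0.156 0.1702 [0.0814 0.0835]
0.455 167 0.1562 0.1697 [0.0811 0.0836]
0.465 157 0.1555 0.1692 [0.0812 0.0833]
0.475 227 0.1481 0.1738 [0.0821 0.0878]
0.485 292 0.1474 0.1736 [0.0862 0.0891]
0.495 345 0.1437 0.1743 [0.0876 0.0913]
0.505 366 0.1435 0.1752 [0.0911 0.0925]
0.515 357 0.1427 0.1744 [0.0911 0.0925]
0.525 346 0.1419 0.1739 [0.0909 0.0925]
0.535 320 0.1296 0.183 [0.0834 0.0921]
0.545 332 0.1317 0.1849 [0.0816 0.0857]
0.555 464 0.1291 0.1736 [0.0862 0.0962]
0.565 572 0.1284 0.1815 [0.0956 0.0995]
0.575 248 0.1292 0.1813 [0.0961 0.0997]
brass (1389, [[0.4983, 0.1444, 0.0821], [0.5184, 0.1578, 0.0908], [0.5474, 0.172, 0.0925]])
top face 1158 ((515.5202026367188, 158.5375518798828), (29.032411575317383, 35.85855484008789), 85.70480346679688) 0.09100362
rim 2079 [ 0.428  -0.1693  0.1156] ((433.65179443359375, -170.52984619140625), (168.9234619140625, 250.02609252929688), 87.19021606445312)
x 0.33 -0.2492 -0.2357 -0.0925 -0.0815
x 0.36 -0.249 -0.2382 -0.0954 -0.0827
x 0.39 -0.2524 -0.2389 -0.0965 -0.0854
x 0.42 -0.2523 -0.241 -0.097 -0.0858
x 0.45 -0.254 -0.2429 -0.1003 -0.0872
x 0.48 -0.2554 -0.244 -0.1013 -0.0895
x 0.51 -0.2548 -0.2458 -0.1019 -0.0903
x 0.54 -0.2589 -0.1176 -0.1092 -0.0934
y -0.24 0.3054 0.4028 0.543 0.5554
y -0.21 0.3077 0.3183 0.5452 0.5554
y -0.18 0.31 0.3206 0.5461 0.5579
y -0.15 0.3101 0.3208 0.5487 0.5591
y -0.12 0.3124 0.323 0.5483 0.5613
green (97, [[0.5162, -0.0668, 0.0949], [0.5278, -0.0558, 0.1119], [0.8731, 0.2731, 0.1173]])
```

```bash
python3 - <<'E'
from h import *
r=dict(np.load("top0.npz"));P=pts(r);x,y,z=P[...,0],P[...,1],P[...,2]
for a in np.arange(.46,.68,.02):
    print(round(a,2),[int(z[k].max()*1000) if (k:=(x>=a)&(x<a+.02)&(y>=b)&(y<b+.02)).sum() else None for b in np.arange(.05,.29,.02)])
E
```

```text
0.46 [41, 7, 4, 14, 86, 87, 81, 16, 6, 4, 4, 16]
0.48 [21, 5, 3, 16, 91, 92, 79, 14, 3, 4, 5, 4]
0.5 [4, 5, 8, 16, 95, 94, 89, 13, 4, 4, 34, 35]
0.52 [33, 28, 4, 73, 93, 95, 88, 4, 4, 52, 56, 36]
0.54 [33, 31, 4, 80, 97, 96, 80, 5, 4, 57, 318, 312]
0.56 [35, 27, 6, 84, 100, 102, 89, 3, 334, 328, 320, 306]
0.58 [104, 103, 5, 14, 12, None, 337, 338, 336, 324, 317, 303]
0.6 [250, 104, 4, 5, 5, 335, 339, 337, 327, 327, 320, 300]
0.62 [265, 255, 3, 4, 323, 335, 331, 323, 324, 318, 312, 291]
0.64 [268, 263, 4, 300, 321, 316, 316, 308, 303, 310, 296, 279]
0.66 [268, 235, 274, 292, 288, 284, 277, 268, 271, 294, 287, 249]
0.68 [265, 263, 254, 5, 4, 4, 4, 4, 66, 63, 212, 210]
```

Request:
step_arm(deltas=[[-7.5,2.5,-20,0,0,0,0.2],[0,0,-30,0,0,0,0.2],[0,0,-20,0,0,0,0.2],[0,0,0,0,0,0,0.2],[0,0,0,0,0,0,0.2]])

```text
clock: 9.1
tcp_pos: [0.5102, 0.1574, 0.1642]
orientation: [0.0, 0.034, 0.999, -0.0]
wrist_force: [1.2, -0.1, 0.5]
finger_gap: 0.0514
grip_force: 0.0
```

Request:
step_arm(deltas=[[0,1,-35,0,0,0,0.2],[0,0,-35,0,0,0,0.2],[0,0,-35,0,0,0,0.2],[0,0,-25,0,0,0,0.2],[0,0,0,0,0,0,0.2]])

```text
clock: 9.6
tcp_pos: [0.5084, 0.1588, 0.0319]
orientation: [-0.002, 0.034, 0.999, -0.0]
wrist_force: [-0.7, 0.1, 0.1]
finger_gap: 0.0513
grip_force: 0.0
```

Request:
step_arm(deltas=[[0,0,-10,0,0,0,0.2],[0,0,-8,0,0,0,0.2],[0,0,-4,0,0,0,0.2],[0,0,0,0,0,0,0.2],[0,0,0,0,0,0,0.2]])

```text
clock: 10.1
tcp_pos: [0.5103, 0.1596, 0.0121]
orientation: [0.0, 0.033, 0.999, 0.0]
wrist_force: [-0.1, -0.1, -0.2]
finger_gap: 0.0514
grip_force: 0.0
```

Request:
step_arm(deltas=[[0,0,0,0,0,0,-1],[0,0,0,0,0,0,-1],[0,0,0,0,0,0,-1],[0,0,0,0,0,0,-1],[0,0,0,0,0,0,-1]], newtons=60)

```text
clock: 10.6
tcp_pos: [0.5107, 0.1587, 0.0123]
orientation: [0.001, 0.034, 0.999, -0.001]
wrist_force: [-0.4, -4.8, 5.5]
finger_gap: 0.0313
grip_force: 60.1
```

Request:
step_arm(deltas=[[0,0,5,0,0,0,-1],[0,0,8,0,0,0,-1],[0,0,12,0,0,0,-1],[0,0,5,0,0,0,-1],[0,0,0,0,0,0,-1]])

```text
clock: 11.1
tcp_pos: [0.511, 0.1599, 0.0428]
orientation: [0.001, 0.033, 0.999, 0.0]
wrist_force: [0.9, 0.1, -5.6]
finger_gap: 0.0315
grip_force: 59.8
```

```bash
python3 - <<'E'
from h import *
s=get_state();print(s["tcp_pos"],s["wrist_force"],s["ft_torque"],s["finger_gap"])
T=s["tcp_pos"]
r=grab("wrist","w5");P=pts(r);x,y,z=P[...,0],P[...,1],P[...,2]
m=(np.abs(y-T[1])<.05)&(z>T[2]+.05)&(z<T[2]+.12)&(x>.37)&(x<.6)
for a in np.arange(.38,.60,.01):
    k=m&(x>=a)&(x<a+.01)
    if k.sum()>3:
        q=P[k];print(round(a+.005,3),k.sum(),q[:,1].min().round(4),q[:,1].max().round(4),np.percentile(q[:,2],[50,98]).round(4))
E
```

```text
[0.51095888 0.1599464  0.04283751] [ 0.92846873  0.10216917 -5.5955951 ] [-0.01684644 -0.03862483 -0.04753986] 0.03153804909210009
0.415 1465 0.159 0.1732 [0.1116 0.1135]
0.425 1610 0.1585 0.1728 [0.1117 0.1136]
0.435 1511 0.1576 0.172 [0.1116 0.1136]
0.445 1365 0.1572 0.1711 [0.1117 0.1136]
0.455 1294 0.1563 0.1707 [0.1116 0.1135]
0.465 1183 0.1559 0.1703 [0.1116 0.1135]
0.475 2001 0.1493 0.1748 [0.1123 0.1185]
0.485 1971 0.137 0.1747 [0.1167 0.1191]
0.495 19156 0.11 0.2099 [0.1445 0.1624]
0.505 11234 0.1133 0.2099 [0.1377 0.1613]
0.515 6529 0.11 0.2097 [0.1384 0.1482]
0.525 2646 0.1428 0.2099 [0.1217 0.1459]
0.535 93 0.1535 0.1745 [0.1212 0.1221]
```

```bash
python3 - <<'E'
from h import *
r=dict(np.load("w5.npz"));P=pts(r);x,y,z=P[...,0],P[...,1],P[...,2]
m=(abs(y-.16)<.018)&(z>.095)&(z<.126)
for a in np.arange(.466,.5,.002):
    k=m&(x>=a)&(x<a+.002)
    if k.sum()>3:q=P[k];print(round(a+.001,3),k.sum(),np.ptp(q[:,1]).round(4),np.percentile(q[:,2],98).round(4))
m=(abs(y-.16)<.012)&(z>.105)&(z<.14)
for a in np.arange(.52,.56,.002):
    k=m&(x>=a)&(x<a+.002)
    if k.sum()>3:q=P[k];print(round(a+.001,3),k.sum(),np.percentile(q[:,2],[50,98]).round(4))
q=P[(x>.41)&(x<.468)&(abs(y-.165)<.01)&(z>.109)&(z<.116)];c=np.polyfit(q[:,0],q[:,1],1);print(c)
E
```

```text
0.467 232 0.0135 0.1135
0.469 228 0.0136 0.1133
0.471 234 0.0137 0.1132
0.473 233 0.0137 0.1133
0.475 225 0.0137 0.1135
0.477 870 0.0244 0.1181
0.479 439 0.0254 0.1189
0.481 410 0.0257 0.1192
0.483 405 0.0253 0.119
0.485 395 0.0257 0.119
0.487 374 0.0255 0.1188
0.489 378 0.0249 0.119
0.491 406 0.0248 0.119
0.493 379 0.0261 0.1189
0.495 500 0.0268 0.1197
0.497 1129 0.0321 0.1211
0.499 1075 0.0359 0.1219
0.521 325 [0.1216 0.1227]
0.523 332 [0.1216 0.1227]
0.525 319 [0.1216 0.1227]
0.527 338 [0.1216 0.1227]
0.529 248 [0.1216 0.1226]
0.531 77 [0.1213 0.1221]
[-0.06337008  0.19247111]
```

Request:
step_arm(deltas=[[0,0,8,0,0,0,-1],[0,0,12,0,0,0,-1],[-1,-5,15,0,0,0,-1],[-2,-15,15,0,0,0,-1],[-3.5,-22,15,0,0,0.2,-1]])

```text
clock: 11.65
tcp_pos: [0.5037, 0.1179, 0.1079]
orientation: [0.0, 0.031, 1.0, 0.0]
wrist_force: [0.3, -0.3, -4.8]
finger_gap: 0.0314
grip_force: 60.1
```

Request:
step_arm(deltas=[[-3.5,-25,15,0,0,0.2,-1],[-3.5,-25,15,0,0,0.2,-1],[-3.5,-25,10,0,0,0.2,-1],[-3.5,-25,0,0,0,0,-1],[-3.5,-25,0,0,0,0,-1]])

```text
clock: 12.15
tcp_pos: [0.4862, -0.0085, 0.1481]
orientation: [0.001, 0.026, 1.0, -0.0]
wrist_force: [0.6, -0.2, -5.1]
finger_gap: 0.0312
grip_force: 60.1
```

Request:
step_arm(deltas=[[-3.5,-25,0,0,0,0,-1],[-3.5,-25,0,0,0,0,-1],[-3.5,-25,0,0,0,0,-1],[-3.5,-25,0,0,0,0,-1],[-3.5,-25,0,0,0,0,-1]])

```text
clock: 12.65
tcp_pos: [0.4683, -0.1335, 0.1475]
orientation: [0.0, 0.026, 1.0, -0.0]
wrist_force: [0.1, -0.5, -4.8]
finger_gap: 0.0313
grip_force: 60.1
```

Request:
step_arm(deltas=[[-3.5,-25,0,0,0,0,-1],[-1.5,-20,0,0,0,0,-1],[0,-10,0,0,0,0,-1],[0,0,0,0,0,0,-1],[0,0,0,0,0,0,-1]])

```text
clock: 13.15
tcp_pos: [0.4634, -0.1868, 0.1467]
orientation: [-0.0, 0.026, 1.0, 0.0]
wrist_force: [0.2, 0.3, -5.7]
finger_gap: 0.0313
grip_force: 60.3
```

```bash
python3 - <<'E'
from h import *
s=get_state();print(s["tcp_pos"],s["orientation"],s["wrist_force"],s["ft_torque"],s["finger_gap"])
grab("wrist","w6")
E
```

```text
[ 0.46338949 -0.18680987  0.14674745] [-2.37501401e-05  2.62491621e-02  9.99655355e-01  3.90308944e-04] [ 0.24536137  0.30680439 -5.65961063] [ 0.04651809  0.04467642 -0.00496958] 0.03129979122097391
```

View pics/w6.png

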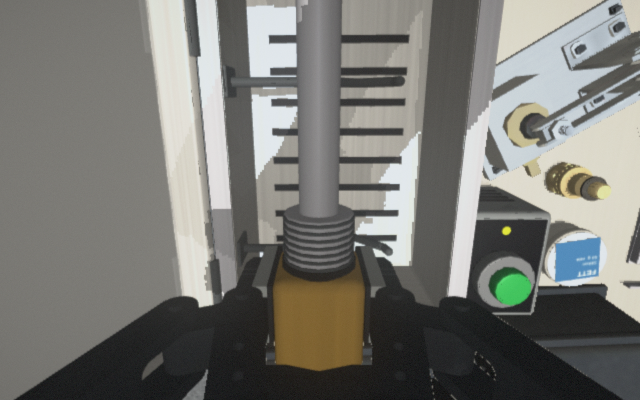

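The wrist view shows the valve level over the box, the near hook at row ~80 (cols 230–405) and part of the far hook at row ~245. I'm about 25 mm too far right in y. I'll measure the hooks and rim in this frame.

```bash
python3 - <<'E'
from h import *
r=dict(np.load("w6.npz"));P=pts(r);x,y,z=P[...,0],P[...,1],P[...,2];V=r["image"].max(2)
m=(z>.05)&(z<.112)&(x>.36)&(x<.41)&(y>-.232)&(y<-.108)
for b in np.arange(-.235,-.105,.008):
    k=m&(y>=b)&(y<b+.008)
    if k.sum()>2:q=P[k];print("near",round(b+.004,3),k.sum(),np.percentile(q[:,0],[2,50,98]).round(4),np.percentile(q[:,2],[5,95]).round(3))
m=(z>.05)&(z<.112)&(x>.46)&(x<.52)&(y>-.24)&(y<-.108)
for b in np.arange(-.235,-.105,.008):
    k=m&(y>=b)&(y<b+.008)
    if k.sum()>2:q=P[k];print("far",round(b+.004,3),k.sum(),np.percentile(q[:,0],[2,50,98]).round(4),np.percentile(q[:,2],[5,95]).round(3))
k=(abs(z-.115)<.004)&(x>.35)&(x<.5)&(y<-.07)&(y>-.27)
for a in np.arange(.35,.5,.03):
    q=np.sort(P[k&(x>=a)&(x<a+.01)][:,1]);g=np.diff(q).argmax();print("rim",round(a+.005,3),q[0].round(4),q[g].round(4),q[g+1].round(4),q[-1].round(4))
m=(abs(y+.187)<.017)&(z>.195)&(z<.24)
for a in np.arange(.42,.46,.002):
    k=m&(x>=a)&(x<a+.002)
    if k.sum()>3:q=P[k];print("v",round(a+.001,3),np.ptp(q[:,1]).round(4),q[:,1].mean().round(4),np.percentile(q[:,2],98).round(4))
q=P[(x>.36)&(x<.42)&(abs(y+.183)<.012)&(z>.2)];print("tube",np.polyfit(q[:,0],q[:,1],1),np.polyfit(q[:,0],q[:,2],1))
E
```

```text
near -0.231 91 [0.3768 0.3797 0.3827] [0.102 0.105]
near -0.223 143 [0.3771 0.3802 0.383 ] [0.101 0.105]
near -0.215 135 [0.3775 0.3804 0.3831] [0.102 0.105]
near -0.207 132 [0.3779 0.3806 0.3833] [0.102 0.105]
near -0.199 120 [0.3783 0.3811 0.3837] [0.102 0.105]
near -0.167 86 [0.3803 0.383  0.3857] [0.091 0.098]
near -0.159 109 [0.3802 0.3834 0.3859] [0.084 0.091]
near -0.151 142 [0.3805 0.3837 0.3865] [0.086 0.094]
near -0.143 150 [0.3811 0.3839 0.3867] [0.094 0.103]
near -0.135 139 [0.3815 0.3844 0.3871] [0.102 0.112]
far -0.231 92 [0.4879 0.4899 0.4928] [0.098 0.101]
far -0.223 33 [0.4882 0.489  0.4915] [0.097 0.101]
far -0.215 24 [0.4887 0.4895 0.4923] [0.097 0.101]
far -0.159 76 [0.4917 0.4935 0.4969] [0.081 0.088]
far -0.151 103 [0.4918 0.494  0.4971] [0.087 0.096]
far -0.143 133 [0.4924 0.494  0.4973] [0.095 0.107]
far -0.135 11 [0.493  0.495  0.4966] [0.105 0.107]
rim 0.355 -0.2699 -0.2361 -0.0944 -0.0806
rim 0.385 -0.27 -0.2353 -0.1367 -0.082
rim 0.415 -0.2699 -0.2388 -0.0974 -0.0835
rim 0.445 -0.2699 -0.2404 -0.0989 -0.0849
rim 0.475 -0.27 -0.2419 -0.1007 -0.0865Traceback (most recent call last):
  File "<stdin>", line 13, in <module>
ValueError: attempt to get argmax of an empty sequence
```

```bash
python3 - <<'E'
from h import *
r=dict(np.load("w6.npz"));P=pts(r);x,y,z=P[...,0],P[...,1],P[...,2]
m=(abs(y+.187)<.017)&(z>.195)&(z<.24)
for a in np.arange(.422,.456,.002):
    k=m&(x>=a)&(x<a+.002)
    if k.sum()>3:q=P[k];print("v",round(a+.001,3),k.sum(),np.ptp(q[:,1]).round(4),((q[:,1].min()+q[:,1].max())/2).round(4),np.percentile(q[:,2],98).round(4))
q=P[(x>.36)&(x<.42)&(abs(y+.183)<.012)&(z>.2)];print("tube",np.polyfit(q[:,0],q[:,1],1),np.polyfit(q[:,0],q[:,2],1),q[:,0].min())
E
```

```text
v 0.423 231 0.0136 -0.1847 0.2175
v 0.425 224 0.0136 -0.1848 0.2175
v 0.427 225 0.0137 -0.1849 0.2175
v 0.429 630 0.023 -0.1863 0.2215
v 0.431 641 0.0254 -0.1851 0.2229
v 0.433 435 0.0252 -0.1853 0.2231
v 0.435 399 0.0256 -0.1853 0.2229
v 0.437 360 0.0257 -0.1855 0.223
v 0.439 395 0.0255 -0.1855 0.2231
v 0.441 400 0.0248 -0.1856 0.2232
v 0.443 385 0.0249 -0.1859 0.223
v 0.445 342 0.0253 -0.1859 0.2228
v 0.447 515 0.0308 -0.1881 0.2236
v 0.449 756 0.0315 -0.1882 0.2389
v 0.451 1252 0.034 -0.187 0.2258
v 0.453 749 0.034 -0.187 0.2267
v 0.455 558 0.0338 -0.1871 0.2286
v 0.457 551 0.0339 -0.187 0.2293
tube [-0.05015811 -0.16346647] [0.04750339 0.20925384] 0.36288586939164635
```

```bash
python3 - <<'E'
from h import *
r=dict(np.load("w6.npz"));P=pts(r);x,y,z=P[...,0],P[...,1],P[...,2]
for a in np.arange(.35,.43,.01):
    k=(x>=a)&(x<a+.01)&(abs(y-(-.1635-.05*x))<.004)&(z>.19)
    if k.sum()>3: print(round(a+.005,3),k.sum(),np.percentile(z[k],[50,98]).round(4))
E
```

```text
0.365 607 [0.2163 0.218 ]
0.375 999 [0.2164 0.2178]
0.385 913 [0.2164 0.2179]
0.395 1864 [0.3291 0.3291]
0.405 791 [0.2163 0.2177]
0.415 728 [0.2163 0.2177]
0.425 789 [0.2164 0.2214]
0.435 736 [0.2219 0.2233]
```

Request:
step_arm(deltas=[[0,10,-8,0,0,0,-1],[0,10,-10,0,0,0,-1],[0,5.5,-10,0,0,0,-1],[0,0,-7,0,0,0,-1],[0,0,0,0,0,0,-1]])

```text
clock: 13.7
tcp_pos: [0.4624, -0.1608, 0.11]
orientation: [-0.001, 0.026, 1.0, 0.001]
wrist_force: [0.7, 0.7, -4.8]
finger_gap: 0.0312
grip_force: 60.4
```

```bash
python3 - <<'E'
from h import *
s=get_state();print(s["tcp_pos"],s["orientation"],s["ft_torque"])
r=grab("wrist","w7");P=pts(r);x,y,z=P[...,0],P[...,1],P[...,2]
for a in np.arange(.36,.45,.01):
    k=(x>=a)&(x<a+.01)&(abs(y+.158)<.025)&(z>.15)&(z<.2)
    if k.sum()>3:q=P[k];print(round(a+.005,3),k.sum(),((q[:,1].min()+q[:,1].max())/2).round(4),np.percentile(q[:,2],[50,98]).round(4))
m=(abs(y+.16)<.017)&(z>.17)&(z<.2)
for a in np.arange(.424,.434,.001):
    k=m&(x>=a)&(x<a+.001);print(round(a+.0005,4),np.ptp(P[k][:,1]).round(4) if k.any() else 0)
m=(z>.05)&(z<.112)&(x>.36)&(x<.41)&(y>-.232)&(y<-.108)
for b in np.arange(-.235,-.105,.008):
    k=m&(y>=b)&(y<b+.008)
    if k.sum()>2:q=P[k];print("near",round(b+.004,3),k.sum(),np.percentile(q[:,0],[2,50,98]).round(4),np.percentile(q[:,2],[5,95]).round(3))
m=(z>.05)&(z<.112)&(x>.475)&(x<.52)&(y>-.24)&(y<-.108)
for b in np.arange(-.235,-.105,.008):
    k=m&(y>=b)&(y<b+.008)
    if k.sum()>2:q=P[k];print("far",round(b+.004,3),k.sum(),np.percentile(q[:,0],[2,50,98]).round(4),np.percentile(q[:,2],[5,95]).round(3))
E
```

```text
[ 0.46244897 -0.160832    0.10995644] [-1.25794665e-03  2.56681766e-02  9.99669557e-01  5.82998559e-04] [-0.02973693  0.01160365 -0.00048798]
0.365 1172 -0.1561 [0.1792 0.181 ]
0.375 1630 -0.1563 [0.1792 0.1811]
0.385 1529 -0.157 [0.1792 0.1811]
0.395 1397 -0.1573 [0.1791 0.181 ]
0.405 1310 -0.158 [0.179  0.1809]
0.415 1195 -0.1583 [0.179  0.1808]
0.425 1843 -0.1595 [0.1792 0.1854]
0.435 1978 -0.1595 [0.1839 0.1862]
0.445 3827 -0.1585 [0.1844 0.1986]
0.455 4860 -0.1567 [0.1881 0.1982]
0.4245 0.0136
0.4255 0.0136
0.4265 0.0137
0.4275 0.0137
0.4285 0.0204
0.4295 0.0246
0.4305 0.0252
0.4315 0.0249
0.4325 0.0251
0.4335 0.0252
0.4345 0.0248
near -0.231 118 [0.3769 0.3798 0.3824] [0.102 0.105]
near -0.223 191 [0.3773 0.38   0.3827] [0.102 0.105]
near -0.215 186 [0.3777 0.3805 0.3832] [0.102 0.105]
near -0.207 187 [0.378  0.3808 0.3836] [0.102 0.105]
near -0.199 190 [0.3785 0.3812 0.384 ] [0.102 0.105]
near -0.191 189 [0.3789 0.3817 0.3844] [0.102 0.105]
near -0.183 187 [0.3793 0.3821 0.3848] [0.102 0.105]
near -0.175 196 [0.3797 0.3823 0.3851] [0.099 0.105]
near -0.167 69 [0.3797 0.3823 0.3853] [0.096 0.1  ]
near -0.143 153 [0.381  0.3841 0.3868] [0.096 0.102]
near -0.135 177 [0.3816 0.3844 0.3871] [0.102 0.112]
far -0.231 129 [0.4879 0.4896 0.4931] [0.097 0.101]
far -0.223 135 [0.4883 0.4902 0.4936] [0.097 0.101]
far -0.215 129 [0.4888 0.4906 0.4939] [0.097 0.101]
far -0.207 26 [0.4891 0.49   0.4925] [0.097 0.1  ]
```

Request:
step_arm(deltas=[[0.5,0,-15,0,0,0,-1],[0,0,-18,0,0,0,-1],[0,0,-18,0,0,0,-1],[0,0,-15,0,0,0,-1],[0,0,0,0,0,0,-1]])

```text
clock: 14.25
tcp_pos: [0.4627, -0.1616, 0.044]
orientation: [-0.001, 0.027, 1.0, 0.001]
wrist_force: [-0.1, -0.5, -5.0]
finger_gap: 0.0314
grip_force: 60.1
```

Request:
step_arm(deltas=[[0,0,-5,0,0,0,-1],[0,0,-4,0,0,0,-1],[0,0,0,0,0,0,-1],[0,0,0,0,0,0,-1]])

```text
clock: 14.65
tcp_pos: [0.4643, -0.1621, 0.037]
orientation: [0.0, 0.026, 1.0, -0.0]
wrist_force: [-0.2, -0.1, -4.2]
finger_gap: 0.0311
grip_force: 60.2
```

Request:
step_arm(deltas=[[0,0,-2,0,0,0,-1],[0,0,-1,0,0,0,-1],[0,0,0,0,0,0,-1],[0,0,0,0,0,0,-1]])

```text
clock: 15.05
tcp_pos: [0.4642, -0.1618, 0.0337]
orientation: [0.0, 0.026, 1.0, 0.0]
wrist_force: [1.3, 1.5, -2.9]
finger_gap: 0.0313
grip_force: 60.7
```

Contact is beginning.

Request:
step_arm(deltas=[[0,0,-1,0,0,0,-1],[0,0,0,0,0,0,-1],[0,0,0,0,0,0,-1]])

```text
clock: 15.35
tcp_pos: [0.4644, -0.1617, 0.0332]
orientation: [0.001, 0.026, 1.0, 0.0]
wrist_force: [-1.3, 4.2, 4.7]
finger_gap: 0.0315
grip_force: 61.5
```

```bash
python3 - <<'E'
from h import *
s=get_state();print(s["tcp_pos"],s["wrist_force"],s["ft_torque"])
r=grab("wrist","w8");P=pts(r);x,y,z=P[...,0],P[...,1],P[...,2]
for a in np.arange(.36,.45,.01):
    k=(x>=a)&(x<a+.01)&(abs(y-(-.1575-.05*(x-.385)))<.0045)&(z>.09)&(z<.12)
    if k.sum()>3:print(round(a+.005,3),np.percentile(z[k],[50,98]).round(4))
m=(abs(y+.16)<.017)&(z>.095)&(z<.12)
for a in np.arange(.425,.434,.001):
    k=m&(x>=a)&(x<a+.001);print(round(a+.0005,4),np.ptp(P[k][:,1]).round(4) if k.any() else 0)
E
```

```text
[ 0.46440727 -0.16171316  0.03317424] [-1.34934569  4.17805769  4.65792745] [0.67821056 0.0963109  0.06335494]
0.365 [0.1025 0.104 ]
0.375 [0.1026 0.1043]
0.385 [0.1026 0.1041]
0.395 [0.1025 0.104 ]
0.405 [0.1026 0.1041]
0.415 [0.1026 0.104 ]
0.425 [0.1025 0.1039]
0.435 [0.108  0.1097]
0.445 [0.1084 0.11  ]
0.455 [0.1116 0.113 ]
0.4255 0.0136
0.4265 0.0136
0.4275 0.0136
0.4285 0.0136
0.4295 0.0183
0.4305 0.024
0.4315 0.025
0.4325 0.0233
0.4335 0.0237
0.4345 0.0251
```

View pics/w8.png

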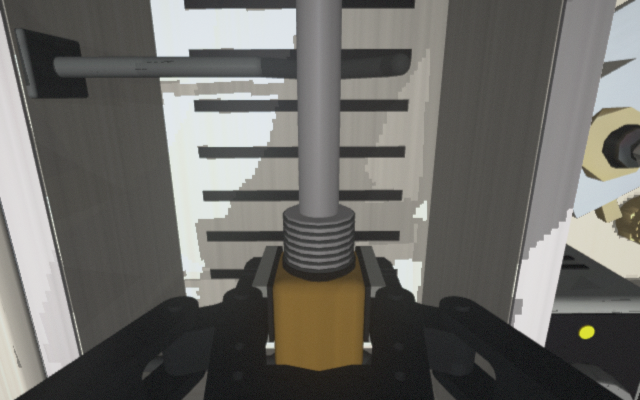

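The picture shows the valve level over the near hook, with the wire crossing under the tube at row ~65. It is 2 mm high and pushed toward +y, so it rides on the right flank of the V. I'll shift it left a little.

Request:
step_arm(deltas=[[0,1,0,0,0,0,-1],[0,1,0,0,0,0,-1],[0,0,0,0,0,0,-1],[0,0,0,0,0,0,-1]])

```text
clock: 15.8
tcp_pos: [0.4643, -0.1607, 0.0325]
orientation: [0.0, 0.026, 1.0, -0.001]
wrist_force: [1.9, -1.7, -1.4]
finger_gap: 0.0316
grip_force: 60.8
```

Request:
step_arm(deltas=[[0,0,-1,0,0,0,-1],[0,0,0,0,0,0,-1],[0,0,0,0,0,0,-1]])

```text
clock: 16.1
tcp_pos: [0.4644, -0.1607, 0.0323]
orientation: [0.0, 0.026, 1.0, -0.001]
wrist_force: [-0.4, -1.3, 4.9]
finger_gap: 0.0314
grip_force: 61.9
```

Request:
step_arm(deltas=[[0,0,0.5,0,0,0,-0.1],[0,0,0,0,0,0,0.1],[0,0,0,0,0,0,0.1],[0,0,0,0,0,0,0.1]], newtons=20)

```text
clock: 16.5
tcp_pos: [0.4637, -0.1598, 0.0318]
orientation: [-0.0, 0.026, 1.0, 0.0]
wrist_force: [0.1, -0.6, -1.1]
finger_gap: 0.047
grip_force: 0.0
```

Request:
step_arm(deltas=[[0,0,10,0,0,0,0.1],[0,0,25,0,0,0,0.1],[0,0,40,0,0,0,0.1],[0,0,40,0,0,0,0.1],[0,0,0,0,0,0,0.1]])

```text
clock: 17.0
tcp_pos: [0.4674, -0.1617, 0.1533]
orientation: [0.005, 0.026, 1.0, -0.002]
wrist_force: [1.8, 0.4, -0.2]
finger_gap: 0.0471
grip_force: 0.0
```

```bash
python3 - <<'E'
from h import *
s=get_state();print(s["tcp_pos"],s["wrist_force"],s["finger_gap"])
r=grab("wrist","w9");P=pts(r);x,y,z=P[...,0],P[...,1],P[...,2]
for a in np.arange(.36,.54,.01):
    k=(x>=a)&(x<a+.01)&(abs(y-(-.1575-.05*(x-.385)))<.03)&(z>.085)&(z<.13)
    if k.sum()>3:
        q=P[k];q=q[q[:,2]>q[:,2].max()-.006];print(round(a+.005,3),np.median(q[:,1]).round(4),np.percentile(q[:,2],[50,98]).round(4))
E
```

```text
[ 0.46743234 -0.16172099  0.15331736] [ 1.83791544  0.40662144 -0.236726  ] 0.04712278437922063
0.365 -0.1556 [0.1013 0.1033]
0.375 -0.1568 [0.1016 0.1038]
0.385 -0.135 [0.1102 0.1126]
0.395 -0.157 [0.1013 0.1032]
0.405 -0.1577 [0.1014 0.1034]
0.415 -0.1581 [0.1013 0.1033]
0.425 -0.1586 [0.1014 0.1033]
0.435 -0.1593 [0.1066 0.1088]
0.445 -0.1596 [0.1069 0.1091]
0.455 -0.1603 [0.1107 0.1123]
0.465 -0.1605 [0.1111 0.1125]
0.475 -0.1613 [0.1111 0.1123]
0.485 -0.1608 [0.1109 0.1123]
0.495 -0.1602 [0.1046 0.1072]
0.505 -0.1627 [0.1057 0.1084]
0.515 -0.1639 [0.1172 0.1197]
0.525 -0.1629 [0.1175 0.1196]
0.535 -0.1629 [0.1138 0.1147]
0.545 -0.1677 [0.1157 0.1171]
```

Request:
step_arm(deltas=[[0,0,45,0,0,0,-0.3],[-5,0,45,0,0,0,-0.3],[-10,-30,45,0,0,0,-0.3],[-10,-45,40,0,0,0,-0.3],[-10,-45,0,0,0,0,-0.3]])

```text
clock: 17.55
tcp_pos: [0.4329, -0.2703, 0.3154]
orientation: [0.003, 0.025, 1.0, -0.002]
wrist_force: [1.1, -0.7, -1.0]
finger_gap: 0.0299
grip_force: 0.0
```

Request:
step_arm(deltas=[[-10,-45,0,0,0,0,-0.3],[-11,-45,0,0,0,0,-0.3],[0,0,0,0,0,0,-0.3],[0,0,0,0,0,0,-0.3]])

```text
clock: 17.95
tcp_pos: [0.4098, -0.3595, 0.3093]
orientation: [-0.001, 0.027, 1.0, 0.001]
wrist_force: [-0.0, -0.6, -0.2]
finger_gap: 0.0305
grip_force: 0.0
```

```bash
python3 - <<'E'
from h import *
s=get_state();print(s["tcp_pos"],s["orientation"],s["finger_gap"])
r=grab("wrist","w10");P=pts(r);x,y,z=P[...,0],P[...,1],P[...,2];V=r["image"].max(2)
k=(z>.255)&(z<.31)&(y<-.33)&(y>-.43)&(x<.45)&(x>.34)&(V<110)
print(st(P,k))
for a in np.arange(.36,.45,.01):
    q=P[k&(x>=a)&(x<a+.01)]
    if len(q)>3:print(round(a+.005,3),len(q),np.percentile(q[:,1],[5,50,95]).round(4),np.percentile(q[:,2],[5,95]).round(4))
E
```

```text
[ 0.40982467 -0.35946454  0.30929188] [-8.87349783e-04  2.74806194e-02  9.99621101e-01  1.29725131e-03] 0.03045655368342801
(4216, [[0.3491, -0.3766, 0.2562], [0.398, -0.3664, 0.2887], [0.4449, -0.3314, 0.2946]])
0.365 528 [-0.372  -0.3576 -0.3317] [0.2563 0.2931]
0.375 714 [-0.3739 -0.3611 -0.3326] [0.2567 0.2943]
0.385 383 [-0.3747 -0.3688 -0.3321] [0.2586 0.2945]
0.395 363 [-0.3755 -0.3695 -0.333 ] [0.2586 0.2945]
0.405 351 [-0.3757 -0.3698 -0.3332] [0.258  0.2945]
0.415 335 [-0.3765 -0.3705 -0.3342] [0.2589 0.2944]
0.425 329 [-0.3768 -0.3707 -0.3344] [0.2582 0.2945]
0.435 573 [-0.3768 -0.3658 -0.3355] [0.2568 0.2941]
0.445 452 [-0.3757 -0.3597 -0.338 ] [0.2566 0.2938]
```

Request:
step_arm(deltas=[[-1,-11.5,0,0,0,0,-0.3],[0,0,-30,0,0,0,-0.3],[0,0,-30,0,0,0,-0.3],[0,0,-22,0,0,0,-0.3],[0,0,0,0,0,0,-0.3]])

```text
clock: 18.5
tcp_pos: [0.4088, -0.3682, 0.2258]
orientation: [-0.002, 0.025, 1.0, 0.002]
wrist_force: [-0.9, -0.7, -0.0]
finger_gap: 0.0299
grip_force: 0.0
```

Request:
step_arm(deltas=[[0,0,0,0,0,0,-1],[0,0,0,0,0,0,-1],[0,0,0,0,0,0,-1],[0,0,0,0,0,0,-1]], newtons=20)

```text
clock: 18.9
tcp_pos: [0.4102, -0.3713, 0.2303]
orientation: [0.001, 0.026, 1.0, -0.001]
wrist_force: [-1.8, -1.1, 4.0]
finger_gap: 0.0092
grip_force: 20.4
```

```bash
python3 - <<'E'
from h import *
s=get_state();t=s["tcp_pos"];print(t,s["wrist_force"],s["finger_gap"])
R=.211;a0=np.pi-np.arcsin(min(1,(t[2]+.0627-.115)/R));print(a0,t[1]-R*np.cos(a0))
a=np.linspace(2.1855,.0855+.02,17);y=R*np.cos(a)*1000;z=R*np.sin(a)*1000
print([[round(float(.047*p),1),round(float(p),1),round(float(q),1)] for p,q in zip(np.diff(y),np.diff(z))])
E
```

```text
[ 0.41023842 -0.37126573  0.23034634] [-1.75985057 -1.13539893  3.96080898] 0.009242806520096425
2.1372273856596875 -0.258038083119138
[[1.1, 23.4, 14.3], [1.2, 25.0, 11.2], [1.2, 26.3, 7.8], [1.3, 27.1, 4.4], [1.3, 27.4, 0.8], [1.3, 27.3, -2.7], [1.3, 26.7, -6.3], [1.2, 25.7, -9.7], [1.1, 24.2, -12.9], [1.0, 22.3, -15.9], [0.9, 20.1, -18.7], [0.8, 17.5, -21.1], [0.7, 14.6, -23.2], [0.5, 11.4, -24.9], [0.4, 8.1, -26.2], [0.2, 4.7, -27.0]]
```

Gripped. Swinging it shut with the arc reversed.

Request:
step_arm(deltas=[[1.1,23.4,14.3,0,0,0,-1],[1.2,25,11.2,0,0,0,-1],[1.2,26.3,7.8,0,0,0,-1],[1.3,27.1,4.4,0,0,0,-1],[0,0,0,0,0,0,-1]])

```text
clock: 19.4
tcp_pos: [0.4155, -0.267, 0.2689]
orientation: [0.002, 0.025, 1.0, -0.001]
wrist_force: [-1.1, 2.4, 9.2]
finger_gap: 0.009
grip_force: 21.6
```

Request:
step_arm(deltas=[[1.3,27.4,0.8,0,0,0,-1],[1.3,27.3,-2.7,0,0,0,-1],[1.3,26.7,-6.3,0,0,0,-1],[1.2,25.7,-9.7,0,0,0,-1],[0,0,0,0,0,0,-1]])

```text
clock: 19.9
tcp_pos: [0.4207, -0.1594, 0.2483]
orientation: [0.001, 0.025, 1.0, 0.001]
wrist_force: [3.6, 3.8, 1.6]
finger_gap: 0.0093
grip_force: 20.8
```

Request:
step_arm(deltas=[[1.1,24.2,-12.9,0,0,0,-1],[1,22.3,-15.9,0,0,0,-1],[0.9,20.1,-18.7,0,0,0,-1],[0.8,17.5,-21.1,0,0,0,-1],[0,0,0,0,0,0,-1]])

```text
clock: 20.4
tcp_pos: [0.4242, -0.0771, 0.1778]
orientation: [0.0, 0.025, 1.0, 0.0]
wrist_force: [3.6, -2.9, -4.8]
finger_gap: 0.0092
grip_force: 19.9
```

Request:
step_arm(deltas=[[0.7,14.6,-23.2,0,0,0,-1],[0.5,11.4,-24.9,0,0,0,-1],[0.4,7,-26,0,0,0,-1],[0.2,3,-18,0,0,0,-1],[0,0,0,0,0,0,-1]])

```text
clock: 20.9
tcp_pos: [0.426, -0.0432, 0.0861]
orientation: [0.0, 0.026, 1.0, -0.001]
wrist_force: [2.9, -5.8, -4.8]
finger_gap: 0.0091
grip_force: 19.7
```

Request:
step_arm(deltas=[[0,0,-6,0,0,0,-1],[0,0,-5,0,0,0,-1],[0,0,0,0,0,0,-1]])

```text
clock: 21.2
tcp_pos: [0.427, -0.0427, 0.0786]
orientation: [0.002, 0.026, 1.0, -0.001]
wrist_force: [-0.3, -2.2, 12.0]
finger_gap: 0.0089
grip_force: 21.9
```

Request:
step_arm(deltas=[[0,0,-4,0,0,0,-1],[0,0,0,0,0,0,-1]])

```text
clock: 21.4
tcp_pos: [0.4281, -0.0428, 0.0758]
orientation: [0.003, 0.026, 1.0, -0.001]
wrist_force: [-2.3, -1.2, 20.0]
finger_gap: 0.0089
grip_force: 23.7
```

```bash
python3 - <<'E'
from h import *
r=grab("wrist","w11");P=pts(r);x,y,z=P[...,0],P[...,1],P[...,2];V=r["image"].max(2)
k=(x>.385)&(x<.412)&(abs(y+.045)<.012)&(z>.11)&(z<.17)&(V<120);print("bar",st(P,k))
k=(z>.125)&(z<.19)&(x>.36)&(x<.42)&(y<-.09)&(y>-.27)&(V>110)
for b in np.arange(-.26,-.08,.02):
    q=k&(y>=b)&(y<b+.02)
    if q.sum()>3:print(round(b+.01,3),q.sum(),np.percentile(P[q][:,2],[10,50,95]).round(4))
print(get_state()["tcp_pos"],get_state()["wrist_force"])
E
```

```text
bar (2378, [[0.3852, -0.0559, 0.1347], [0.3949, -0.0424, 0.1379], [0.4117, -0.0365, 0.1404]])
-0.15 4393 [0.1432 0.144  0.145 ]
-0.13 9830 [0.1433 0.144  0.145 ]
-0.11 9934 [0.1433 0.144  0.145 ]
-0.09 4809 [0.1433 0.1441 0.1451]
[ 0.42808575 -0.04277782  0.07578057] [-2.18606058 -1.33751914 19.53625788]
```

Request:
step_arm(deltas=[[0,0,7,0,0,0,-1],[0,0,0,0,0,0,-0.3],[0,0,0,0,0,0,-0.3],[0,0,10,0,0,0,-0.3],[0,0,30,0,0,0,-0.3]])

```text
clock: 21.95
tcp_pos: [0.4222, -0.0406, 0.1179]
orientation: [-0.003, 0.026, 1.0, 0.001]
wrist_force: [0.9, -0.3, -0.4]
finger_gap: 0.0299
grip_force: 0.0
```

Request:
step_arm(deltas=[[0,0,35,0,0,0,-0.3],[30,-4,10,0,0,0,-1],[35,-5,0,0,0,0,-1],[33,-5,0,0,0,0,-1],[0,0,0,0,0,0,-1]])

```text
clock: 22.45
tcp_pos: [0.5265, -0.0562, 0.1644]
orientation: [0.001, 0.026, 1.0, 0.0]
wrist_force: [-0.6, 0.8, 0.5]
finger_gap: -0.0
grip_force: 0.0
```

```bash
python3 - <<'E'
from h import *
s=get_state();print(s["tcp_pos"],s["finger_gap"],s["wrist_force"])
for n in("wrist","top","scene"):
    r=grab(n,"e_"+n);P=pts(r);z=P[...,2];hsv=cv2.cvtColor(r["image"],cv2.COLOR_RGB2HSV);g=(hsv[...,0]>45)&(hsv[...,0]<80)&(hsv[...,1]>120)&(z>.09)&(z<.13)&(P[...,0]<.6)&(P[...,1]<0)
    if g.sum():print(n,st(P,g))
    if n!="wrist":
        k=(abs(P[...,0]-.37)<.02)&(z>.125)&(z<.3)&(r["image"].max(2)>110)
        for b in(-.23,-.19,-.15,-.11):
            q=k&(abs(P[...,1]-b)<.01)
            if q.sum()>3:print(b,np.median(z[q]).round(4))
E
```

```text
[ 0.5265247  -0.05620803  0.16442356] -4.5818257419911966e-05 [-0.55201032  0.81668036  0.49922549]
wrist (920, [[0.5135, -0.0663, 0.1104], [0.5241, -0.0556, 0.1125], [0.5352, -0.0447, 0.114]])
-0.23 0.1444
-0.19 0.1451
-0.15 0.1461
scene (70, [[0.5136, -0.0633, 0.1032], [0.5216, -0.0514, 0.1113], [0.5359, -0.042, 0.1138]])
```

Request:
step_arm(deltas=[[-2,0,-30,0,0,0,-1],[0,0,-30,0,0,0,-1],[0,0,-25,0,0,0,-1],[0,0,-5,0,0,0,-1],[0,0,0,0,0,0,-1]])

```text
clock: 23.1
tcp_pos: [0.5195, -0.0551, 0.0746]
orientation: [-0.001, 0.026, 1.0, 0.0]
wrist_force: [-1.1, 0.3, 0.4]
finger_gap: -0.0001
grip_force: 0.0
```

Request:
step_arm(deltas=[[0,0,-4,0,0,0,-1],[0,0,-4,0,0,0,-1],[0,0,0,0,0,0,-1],[0,0,0,0,0,0,-1]])

```text
clock: 23.5
tcp_pos: [0.5222, -0.0558, 0.0679]
orientation: [0.001, 0.026, 1.0, -0.0]
wrist_force: [0.7, 0.3, 3.8]
finger_gap: -0.0
grip_force: 2.1
```

Request:
step_arm(deltas=[[0,0,-3,0,0,0,-1],[0,0,-2,0,0,0,-1],[0,0,0,0,0,0,-1]])

```text
clock: 23.8
tcp_pos: [0.5224, -0.0559, 0.0664]
orientation: [0.002, 0.026, 1.0, -0.001]
wrist_force: [-9.4, 2.0, 31.1]
finger_gap: 0.0002
grip_force: 15.3
```

Request:
step_arm(deltas=[[0,0,-2,0,0,0,-1],[0,0,0,0,0,0,-1],[0,0,0,0,0,0,-1]])

```text
clock: 24.1
tcp_pos: [0.5225, -0.0559, 0.0661]
orientation: [0.003, 0.026, 1.0, -0.001]
wrist_force: [-13.9, 2.3, 43.0]
finger_gap: 0.0001
grip_force: 21.5
```

Request:
step_arm(deltas=[[0,0,5,0,0,0,-1],[0,0,0,0,0,0,-1]])

```text
clock: 24.3
tcp_pos: [0.5223, -0.0558, 0.067]
orientation: [0.002, 0.026, 1.0, -0.0]
wrist_force: [-1.2, 0.4, 4.0]
finger_gap: 0.0003
grip_force: 2.4
```

```bash
python3 - <<'E'
from h import *
s=get_state();print(s["tcp_pos"],s["wrist_force"])
r=dict(np.load("e_wrist.npz"));P=pts(r);x,y,z=P[...,0],P[...,1],P[...,2]
d=np.hypot(x-.5241,y+.0556)
for a in range(0,34,2):
    k=(d>=a/1000)&(d<(a+2)/1000)&(z>.06)&(z<.13)
    if k.sum():print(a,k.sum(),np.percentile(z[k],[5,50,95]).round(4))
r2=grab("wrist","w12");P=pts(r2)
for u in(300,306,312,325,331,336):
    print(u,[(v,*P[v,u].round(4).tolist()) for v in range(236,252,2)])
cv2.imwrite("pics/c12.png",cv2.resize(r2["image"][170:330,220:420,::-1],None,fx=3,fy=3))
E
```

```text
[ 0.52232985 -0.05584032  0.06702663] [-1.24196005  0.43351134  4.04823614]
0 24 [0.1115 0.1123 0.1134]
2 73 [0.1115 0.1127 0.1136]
4 130 [0.1116 0.1128 0.1138]
6 177 [0.1117 0.1127 0.1139]
8 234 [0.1115 0.1126 0.1135]
10 369 [0.1027 0.1117 0.1133]
12 251 [0.1016 0.1031 0.1122]
14 254 [0.1014 0.1026 0.1036]
16 381 [0.1016 0.1027 0.1038]
18 564 [0.0917 0.102  0.1034]
20 387 [0.0908 0.0923 0.1028]
22 334 [0.0906 0.0917 0.0928]
24 474 [0.0906 0.0917 0.0927]
26 595 [0.0906 0.0916 0.0928]
28 617 [0.0904 0.0916 0.0926]
30 655 [0.0894 0.0914 0.0926]
32 736 [0.0882 0.0914 0.1014]
300 [(236, 0.5085, -0.0633, 0.1031), (238, 0.5096, -0.0634, 0.1026), (240, 0.5111, -0.0635, 0.1013), (242, 0.5118, -0.0635, 0.1021), (244, 0.5125, -0.0635, 0.1027), (246, 0.5133, -0.0636, 0.1031), (248, 0.5142, -0.0636, 0.1031), (250, 0.5154, -0.0637, 0.1026)]
306 [(236, 0.509, -0.0606, 0.1022), (238, 0.5094, -0.0606, 0.1034), (240, 0.5107, -0.0607, 0.1026), (242, 0.5116, -0.0608, 0.1028), (244, 0.5118, -0.0607, 0.1046), (246, 0.5099, -0.0604, 0.111), (248, 0.5098, -0.0603, 0.1134), (250, 0.5095, -0.0602, 0.116)]
31
[... 328 characters left out ...]
, 0.5105, -0.0523, 0.1042), (242, 0.512, -0.0523, 0.1028), (244, 0.5132, -0.0524, 0.1025), (246, 0.5102, -0.0524, 0.1114), (248, 0.5102, -0.0524, 0.1135), (250, 0.5099, -0.0524, 0.116)]
331 [(236, 0.5092, -0.0495, 0.1031), (238, 0.5108, -0.0495, 0.1014), (240, 0.5115, -0.0496, 0.1022), (242, 0.5124, -0.0496, 0.1023), (244, 0.513, -0.0497, 0.1032), (246, 0.5099, -0.0499, 0.1123), (248, 0.51, -0.0499, 0.1141), (250, 0.5103, -0.05, 0.1154)]
336 [(236, 0.5094, -0.0473, 0.1028), (238, 0.5107, -0.0473, 0.102), (240, 0.5117, -0.0473, 0.102), (242, 0.5123, -0.0474, 0.1027), (244, 0.5133, -0.0474, 0.1028), (246, 0.5145, -0.0475, 0.1022), (248, 0.5154, -0.0475, 0.1023), (250, 0.5159, -0.0476, 0.1034)]
```

View pics/c12.png

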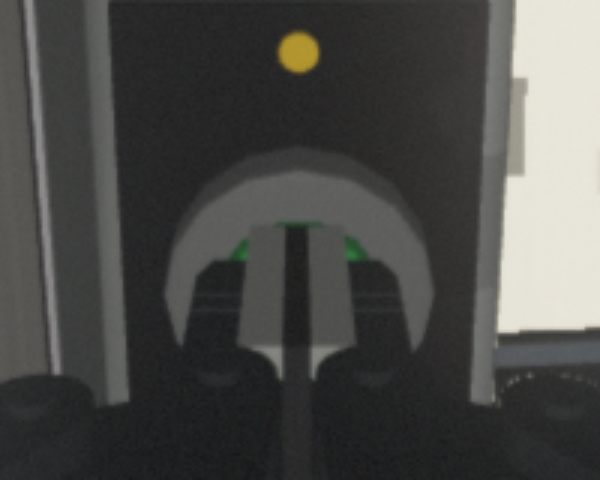

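The crop shows the closed tips centred on the green button, inside its bezel. The bezel is at 0.1025 m, below the pressed button's height of 0.106 m, so the hard stop at 31–43 N was the button's own end stop. Retracting and handing in.

Request:
step_arm(deltas=[[0,0,20,0,0,0,-1],[0,0,40,0,0,0,-1],[0,0,40,0,0,0,-1],[0,0,20,0,0,0,-1],[0,0,0,0,0,0,-1]])

```text
clock: 24.85
tcp_pos: [0.5233, -0.0561, 0.1881]
orientation: [0.003, 0.026, 1.0, -0.001]
wrist_force: [0.5, -0.1, -0.1]
finger_gap: 0.0001
grip_force: 0.0
```

```bash
python3 - <<'E'
from h import *
s=get_state();print(s["tcp_pos"],s["wrist_force"]);print(hand_in())
E
```

```text
[ 0.52330548 -0.05610214  0.18805121] [ 0.47209179 -0.05904266 -0.10376279]
the job is handed in; nothing more can be done
None
```

The job is handed in at about 25 s: the valve measured level on both hooks with its handwheel away from the robot, the lid is shut, and the button was pressed to a hard stop. That press reached 43 N at the wrist through the fingertips, and the verdict was not shown.

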